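Tidy the wash shelf: soap into the lever-lid bin, mug on its hook

TASK

Tidy the wash shelf: stand the steel soap dish on the blue bin's red lever so that its weight keeps the lid up, and while the lid is up put every soap carton into the bin. Then set the dish upright back on its black rubber mat so that the lid closes. Also hang the teal mug by its handle on the hook, left hanging still, and do not disturb the jar or the tumbler.

Things in the scene. Friction and masses are not known exactly. Their poses are not given: they have to be found in the camera images.
- bin: blue open-topped bin, fixed, 200 (x) x 160 (y) x 100 mm high, walls and floor 5 mm; origin at the centre of its underside, z up. A white lid hinged along its +y rim covers it; a red lever sticks out of its -y side. Lid and lever are linked: pushing the lever down raises the lid. Fully raised, the lid stands almost upright over the +y rim, its edge 265 mm above the table.
- lid (a joint): angle of the lid: 0 closed, 1.45 fully raised. It is tied to the lever (5.18 times its angle) and falls gently shut in one or two seconds when the lever is let go.
- lever (a joint): angle of the lever: 0 at rest (sloping up and outward at 0.28 rad), 0.28 fully pressed (level). About 3 N on the paddle presses it all the way; it springs back when let go. The weight of the dish near the paddle's centre is enough to hold it down.
- paddle (a point): centre of the top of the lever's red paddle, a flat plate 130 mm (bin x) by 90 mm (bin y), 6 mm thick, rubber-faced. Fully pressed it is level and this point lies at x 0, y -190, z 46 mm in the bin's frame; at rest it is 29 mm higher and 4 mm nearer the bin. The lever turns about a line parallel to the bin's x, at y -85, z 43 mm.
- mat: flat black rubber mat, fixed, 130 x 100 x 6 mm; origin at the centre of its underside.
- dish: closed steel soap dish (lid clipped on), 100 (x) x 64 (y) x 34 mm, about 0.5 kg, starting on the mat; on its top a black grip bar 16 mm wide (x), 50 mm long (y), standing 28 mm above the steel (top at 62 mm). Origin at the centre of the underside, z up.
- carton0: yellow soap carton with a white band, 80 (x) x 50 (y) x 32 mm (z), about 0.1 kg, lying flat; origin at the centre of its underside. 2 to 4 of the four cartons are present.
- carton1: green soap carton with a white band, 80 (x) x 50 (y) x 32 mm (z), about 0.1 kg, lying flat; origin at the centre of its underside. 2 to 4 of the four cartons are present.
- carton2: orange soap carton with a white band, 80 (x) x 50 (y) x 32 mm (z), about 0.1 kg, lying flat; origin at the centre of its underside. 2 to 4 of the four cartons are present.
- carton3: pink soap carton with a white band, 80 (x) x 50 (y) x 32 mm (z), about 0.1 kg, lying flat; origin at the centre of its underside. 2 to 4 of the four cartons are present.
- mug: teal plastic mug standing upright, 66 mm across the rim, 62 mm across the foot, 75 mm high, wall 3 mm, about 0.12 kg; origin at the centre of its underside, z up, handle on its +y side. The handle is a squared loop of 8 mm round bar in the mug's y-z plane, its bar's centre line reaching out to y 75 mm between z 14 and 66 mm.
- loop (a point): centre of the opening of the mug's handle (mug x 0, y 53, z 40 mm); the free opening is 38 mm wide (y) and 44 mm high (z), and is passed through along the mug's x.
- hook: fixed steel hook stand: round foot 90 mm across and 12 mm high, a 12 mm post on the z axis up to z 176 mm and a hook of flat aluminium strip, 16 mm wide (y) and 6 mm thick, whose mid-plane leaves the post at z 170 mm and runs level along -x to x -93 mm, where a 6 mm thick lip turns up to z 187 mm. Origin under the post, at table height.
- bar (a point): middle of the hook's level strip (hook x -50, y 0, z 170 mm). A mug hung on it swings down about the strip when let go and settles in about five seconds.
- jar: small glass jar with steel lid, 60 mm across, 85 mm high, origin at the centre of its underside; leave it alone.
- tumbler: small steel tumbler, 50 mm across, 70 mm high, origin at the centre of its underside; leave it alone.
Things that resemble listed ones, but are neither listed nor needed, are in the scene too. There is more than one size of the carton2; the one meant has the size given above.

How it is judged:
On the way, in this order (a step that is already met when the one before it is completed fails the run):
1. the dish stands on the lever, let go, and keeps the lid up (value of joint lid above 1.2 rad and distance between dish and paddle below 0.045 m and contact force between the fingers and dish below 0.1 N), for 0.3 s.
2. every carton lies in the bin while the lid is still up (z of each of carton0, carton1, carton2, carton3 in the frame of bin below 0.09 m and contact force between the fingers and carton0 below 0.1 N and x of carton0 in the frame of bin between -0.098 and 0.098 m and y of carton0 in the frame of bin between -0.078 and 0.078 m and contact force between the fingers and carton1 below 0.1 N and x of carton1 in the frame of bin between -0.098 and 0.098 m and y of carton1 in the frame of bin between -0.078 and 0.078 m and contact force between the fingers and carton2 below 0.1 N and x of carton2 in the frame of bin between -0.098 and 0.098 m and y of carton2 in the frame of bin between -0.078 and 0.078 m and contact force between the fingers and carton3 below 0.1 N and x of carton3 in the frame of bin between -0.098 and 0.098 m and y of carton3 in the frame of bin between -0.078 and 0.078 m and value of joint lid above 1.2 rad), for 0.2 s.
3. the dish is back on its mat and the lid is closed (x of dish in the frame of mat between -0.045 and 0.045 m and y of dish in the frame of mat between -0.04 and 0.04 m and height (world z) of dish below 0.012 m and angle between dish's own z axis and vertical below 0.12 rad and contact force between the fingers and dish below 0.1 N and value of joint lid below 0.06 rad), for 0.2 s.
At the end, for the whole second after the job is handed in: Every carton lies inside the bin (origin within 98 x 78 mm of its centre, below 90 mm), the lid is closed (under 0.06 rad), the dish stands upright on its mat (within 45 x 40 mm of its centre), and the mug hangs still with the bar through its handle; all let go (all of step 3 and z of each of carton0, carton1, carton2, carton3 in the frame of bin below 0.09 m and contact force between the fingers and carton0 below 0.1 N and x of carton0 in the frame of bin between -0.098 and 0.098 m and y of carton0 in the frame of bin between -0.078 and 0.078 m and contact force between the fingers and carton1 below 0.1 N and x of carton1 in the frame of bin between -0.098 and 0.098 m and y of carton1 in the frame of bin between -0.078 and 0.078 m and contact force between the fingers and carton2 below 0.1 N and x of carton2 in the frame of bin between -0.098 and 0.098 m and y of carton2 in the frame of bin between -0.078 and 0.078 m and contact force between the fingers and carton3 below 0.1 N and x of carton3 in the frame of bin between -0.098 and 0.098 m and y of carton3 in the frame of bin between -0.078 and 0.078 m and x of loop in the frame of hook between -0.092 and -0.006 m and y of loop in the frame of hook between -0.032 and 0.032 m and z of loop in the frame of hook between 0.135 and 0.2 m and contact force between mug and hook above 0.2 N and linear speed of mug below 0.08 m/s and contact force between the fingers and mug below 0.1 N and linear speed of dish below 0.03 m/s); the robot touches nothing.
It fails at once if the jar or the tumbler is disturbed (moved more than 30 mm) (distance of any of jar, tumbler from where it was at the start of the episode above 0.03 m).
Of carton0, carton1, carton2, carton3 only 2 to 4 are there at a start; the rules pass over those that are not, and their reading is None.
At some moment in a run one of carton0, carton1, carton2, carton3 may be knocked a few centimetres aside while the robot is not near it.
It also fails if it takes over 210 s, if anything falls off the work surface, if the arm or the gripper's body presses on something with over 40 N, if the wrist force passes 120 N, or if a joint passes its speed limit or range.

ROBOT

A 6-joint arm with a two-finger parallel gripper is mounted at the origin on the work surface. World frame = base frame: x ahead of the robot, y to its left, z up, the work surface at z = 0. Lengths are in m, angles in rad, forces in N, time in s.
With the tool pointing down it reaches from about 0.35 to 0.85 m from the base axis. Payload 8.1 kg.
Tool frame: the origin (TCP) lies on the centre line of the jaws, within the pads' length; the fingertips stand robot.finger_overhang ahead of it and the grasp point (between the pads) lies 5 mm behind it (robot.finger_overhang is the distance from the TCP to the fingertips, in m); z points along the fingers, y is the direction in which the jaws open and shut (so a half turn about z gives the same grasp; the last joint's range is limited). The gripper opens to 93 mm and grips with 3 to 60 N. Pads are 15 mm wide; open, the fingers measure 128 mm over their backs; the gripper's body (75 mm by 188 mm) begins 65 mm behind the grasp point.
Start: joints at [1.105, 0.13, 1.488, -0, 1.523, -0.085], TCP at [0.223, 0.557, 0.233] pointing down, gripper open.
Joint ranges: [-2.96, 2.96], [-0.89, 2.26], [0.02, 2.5], [-1.34, 4.48], [0, 2.73], [-2.66, 2.66]. Speed limits (rad/s): [2.39, 2.39, 2.79, 3.14, 3.14, 3.14].

INTERFACE

Orientations are given as a rotation vector (axis times angle).
In Python, from plant import robot gives the robot as it stands. The module is installed in compiled form; this text tells all that it offers.
- The arm moves only by the tool carry_out, never from a script. Its argument "commands" is a list that holds one entry, the list of rows, each a list of 4 numbers: the shift along the tool's x, y, z in cm, then the turn about the tool's z in degrees. In form: [[[tx, ty, tz, roll], ...]]. A call has 1 to 20 rows; each row shifts and turns the commanded pose from where the row before left it, along the tool's axes as they then stand; what a row does not reach is not made up. A row lasts 1/12 s, in which the tool goes at most 41.7 mm and 7.16 degrees, less where a joint would pass 70% of its speed; a pose out of reach is approached as far as the arm can. A call is refused whole if a number of a shift passes 4.17 or a number of a turn 7.16, either way. A call with a gripper value outside its range is refused whole. "claw" is the finger opening in cm, from 0 to 9.3, set as the call begins (left out, the last holds). The fingers move at their own pace and stop on an object; "grip_force" is the grip in N (left out, the last holds). Time passes only in rows, so rows that do not move let the fingers close. It gives the time, the measured TCP pose, the force and the opening at its end, in the units of the state.
- robot.read_state(): the state, without advancing time (a new reading comes with each control period).
- robot.read_camera(name): name is "scene" or "top" or "wrist"; returns the picture (420x560x3 uint8, red, green, blue); there is no depth.
- robot.camera_params(name): a dict with "mtx" (3x3 intrinsics, pixels), "dist_coeffs" ([k1, k2, p1, p2, k3] as OpenCV has them; the pictures are not rectified), "R" (3x3) and "t" (3): a world point X has camera coordinates R X + t. Camera axes: x right, y down, z forward; pixel columns grow to the right and rows downward; lengths in m; the calibration is good to about 2 mm. A picture is of the moment at which its call begins: read the wrist's pose just before it. camera_params takes no time and is no camera call; for the wrist camera it gives the pose at the moment of the call.
- robot.close_job(): hands the job in, once; it reports no verdict.
The state is a dict: "t": time; "q": joint angles; "dq": joint speeds; "joint_torque": joint torques, N m; "tool_pos": TCP position; "orientation": TCP orientation; "force": force on the tool from outside, world axes, zero at the start; "wrist_torque": the same for the moment, N m; "opening": finger opening in m.
Only numpy, scipy, OpenCV 4.12 (cv2) and the standard library are available. Lean on these libraries where they do the work, as an engineer would, in place of code of your own. Each camera call takes 0.05 s, during which the arm holds its last target.

## Working session

There is one attempt and no reset: what is moved stays moved. The work goes in short steps, Python scripts to look and compute and a tool call to move; the robot and the scene stay as the last step left them, time stands still between calls to the robot, and variables do not carry over. Pictures are saved under pics/ and viewed, and the job is handed in when it is done.

Besides the shell and the picture viewer there is one more tool, called after ">>>" as a command line: name --argument value ..., lists and objects as JSON in quotes. carry_out: Moves the arm, as the interface text tells. Its arguments: {"type":"object","properties":{"commands":{"type":"array","items":{"type":"array","items":{"type":"array","items":{"type":"number"}}}},"claw":{"type":"number"},"grip_force":{"type":"number"}},"required":["commands"]}

```bash
mkdir -p pics; cat > h.py <<'E'
import numpy as np, cv2
from plant import robot
from scipy.spatial.transform import Rotation as R
def snap(name,fn):
    P=robot.camera_params(name); im=robot.read_camera(name)
    cv2.imwrite('pics/'+fn,cv2.cvtColor(im,cv2.COLOR_RGB2BGR)); return im,P
def p2w(P,uv,z):
    uv=np.array(uv,float).reshape(-1,1,2)
    n=cv2.undistortPoints(uv,np.array(P['mtx']),np.array(P['dist_coeffs'])).reshape(-1,2)
    Rm=np.array(P['R']);t=np.array(P['t']); c=-Rm.T@t
    d=np.c_[n,np.ones(len(n))]@Rm
    z=np.broadcast_to(z,len(n))
    return c+d*((z-c[2])/d[:,2])[:,None]
def w2p(P,X):
    X=np.array(X,float).reshape(-1,3)
    r,_=cv2.Rodrigues(np.array(P['R']))
    return cv2.projectPoints(X,r,np.array(P['t']),np.array(P['mtx']),np.array(P['dist_coeffs']))[0].reshape(-1,2)
def st():
    s=robot.read_state(); print('t',round(s['t'],2),'pos',np.round(s['tool_pos'],4),'ori',np.round(s['orientation'],3),'F',np.round(s['force'],1),'open',round(s['opening'],4)); return s
E
python3 - <<'E'
from h import *
s=st(); print(robot.finger_overhang, np.round(s['q'],3))
print(np.round(R.from_rotvec(s['orientation']).as_matrix(),3))
for n in ['scene','top','wrist']:
    im,P=snap(n,f'{n}0.png'); c=-np.array(P['R']).T@np.array(P['t']); print(n,c,np.round(P['mtx'],0).tolist(),P['dist_coeffs'])
E
```

```text
t 0.0 pos [0.2227 0.5565 0.2316] ori [-5.940e-01 -3.084e+00  3.000e-03] F [-0.3  0.6 -0.4] open 0.0927
0.014 [ 1.105  0.131  1.489 -0.     1.523 -0.085]
[[-0.928  0.372 -0.001]
 [ 0.372  0.928 -0.002]
 [ 0.    -0.002 -1.   ]]
scene [1.32238311 0.39696152 0.93904913] [[440.0, 0.0, 272.0], [0.0, 440.0, 213.0], [0.0, 0.0, 1.0]] [0.0171029 0.        0.        0.        0.       ]
top [ 0.27069075 -0.07702155  1.33866677] [[488.0, 0.0, 277.0], [0.0, 488.0, 209.0], [0.0, 0.0, 1.0]] [-0.07435759  0.          0.          0.          0.        ]
wrist [0.14938931 0.58822879 0.38475351] [[305.0, 0.0, 282.0], [0.0, 305.0, 209.0], [0.0, 0.0, 1.0]] [-0.04521474  0.          0.          0.          0.        ]
```

View pics/scene0.png

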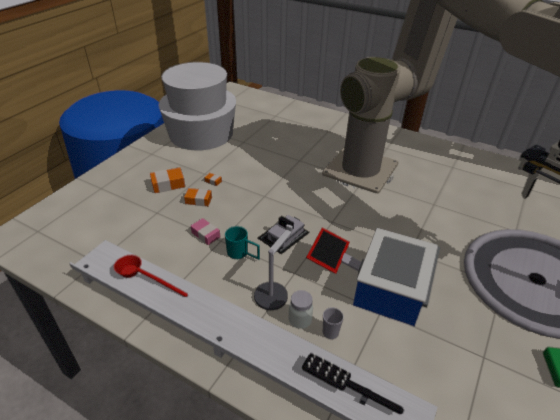

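View pics/top0.png

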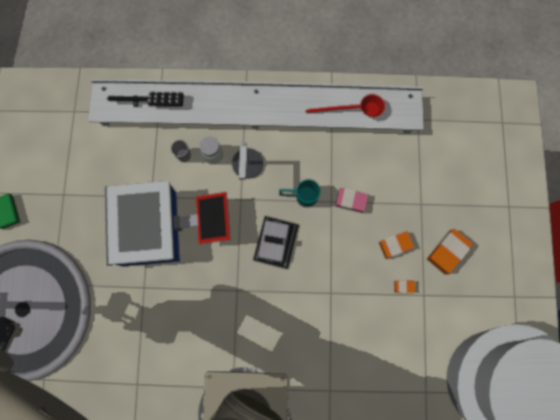

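View pics/wrist0.png

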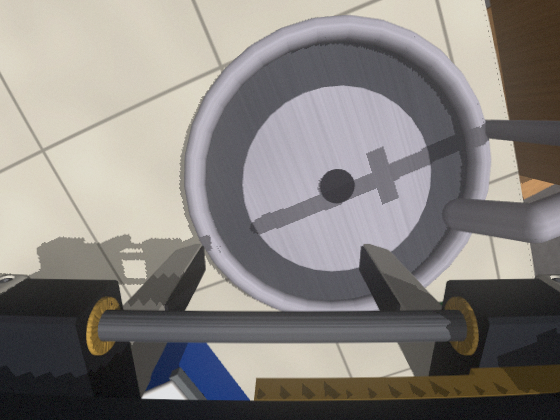

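```bash
cat > m.py <<'E'
from h import *
import sys
im=cv2.imread('pics/top0.png'); P=robot.camera_params('top')
hsv=cv2.cvtColor(im,cv2.COLOR_BGR2HSV)
for nm,uv,z in [('green',(5,211),.03),('pink',(352,199),.032),('o1',(397,245),.032),('obig',(452,250),.032),('osm',(405,287),.02),('jar',(209,146),.085),('tum',(180,150),.07),('hookfoot',(248,163),.012),('mugrim',(308,193),.075),('dish',(277,242),.034)]:
    print(nm,np.round(p2w(P,[uv],z),3))
rim=w2p(P,[[0.5,0,0]]);print(rim)
for nm,(x0,y0,x1,y1) in dict(cart=(320,170,490,310),mid=(160,120,340,290),bin=(90,160,250,280)).items():
    c=cv2.resize(im[y0:y1,x0:x1],None,fx=4,fy=4,interpolation=cv2.INTER_CUBIC)
    k=min(1,800/c.shape[1],600/c.shape[0]); c=cv2.resize(c,None,fx=k,fy=k)
    print(nm,4*k); cv2.imwrite(f'pics/crop_{nm}.png',c)
E
python3 m.py
```

```text
green [[0.518 0.69  0.03 ]]
pink [[ 0.579 -0.277  0.032]]
o1 [[ 0.454 -0.399  0.032]]
obig [[ 0.445 -0.55   0.032]]
osm [[ 0.343 -0.421  0.02 ]]
jar [[0.702 0.117 0.085]]
tum [[0.694 0.198 0.07 ]]
hookfoot [[0.68  0.015 0.012]]
mugrim [[ 0.582 -0.153  0.075]]
dish [[ 0.454 -0.074  0.034]]
[[250.83274353 226.38121427]]
cart 4
mid 3.5294117647058822
bin 4
```

View pics/crop_cart.png

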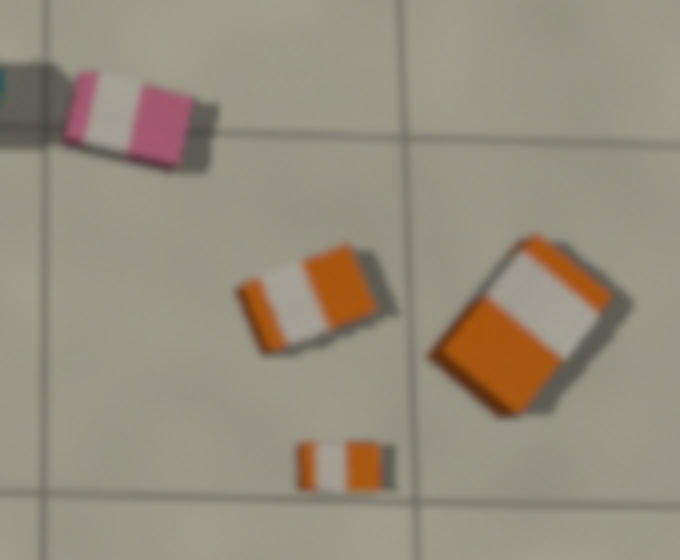

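View pics/crop_mid.png

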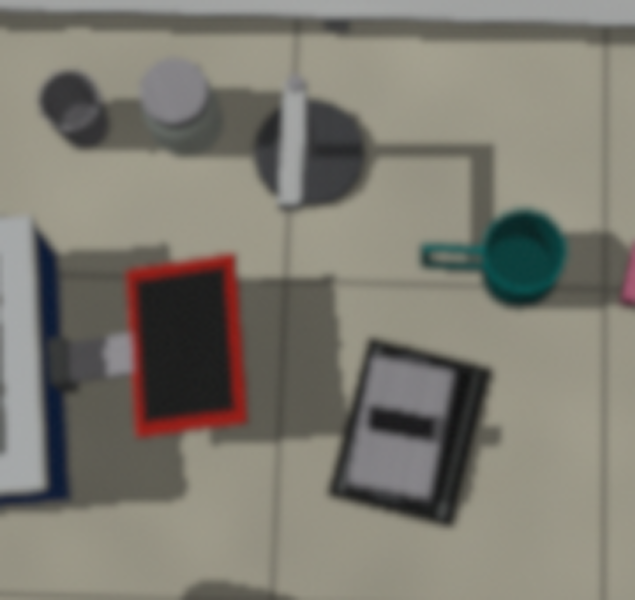

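View pics/crop_bin.png

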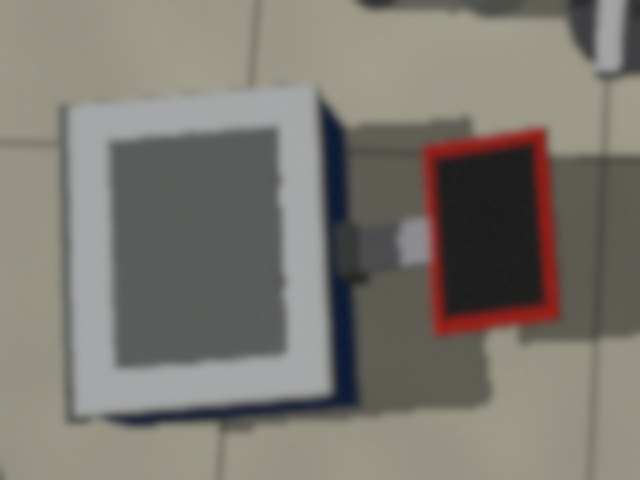

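```bash
python3 - <<'E'
from h import *
a=cv2.imread('pics/scene0.png')[320:420,480:560]; b=cv2.imread('pics/top0.png')[170:270,0:80]
cv2.imwrite('pics/green.png',cv2.resize(np.hstack([a,b]),None,fx=5,fy=5,interpolation=cv2.INTER_CUBIC))
E
```

```text
(no output)
```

View pics/green.png

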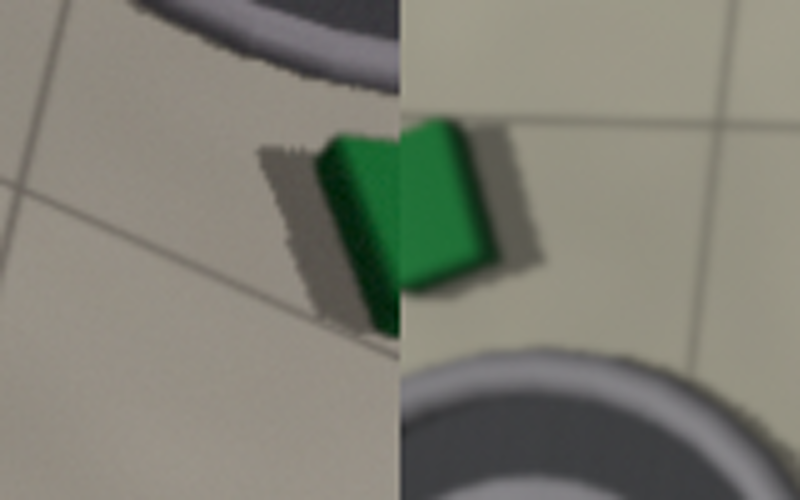

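```bash
python3 - <<'E'
from h import *
P=robot.camera_params('top')
def c(pts,s,o,z):
    return p2w(P,np.array(pts)/s+np.array(o)-0.0,z)
def rep(n,W):
    W=W[:,:2]; m=W.mean(0); L=np.linalg.norm(np.roll(W,-1,0)-W,axis=1)
    d=W[1]-W[0]; e=W[2]-W[1]
    print(n,np.round(m,4),'sides',np.round(L,3),'ang01',round(np.degrees(np.arctan2(d[1],d[0])),1),'ang12',round(np.degrees(np.arctan2(e[1],e[0])),1))
rep('lid',c([(63,105),(315,87),(335,397),(72,415)],4,(90,160),.105))
pd=[(425,147),(545,130),(560,320),(437,335)]
rep('paddle',c(pd,4,(90,160),[.063,.088,.088,.063]))
m=(160,120);s=3.529
rep('mat',c([(373,340),(492,370),(450,525),(330,493)],s,m,.006))
rep('dish',c([(380,355),(458,372),(425,500),(347,485)],s,m,.04))
rep('bar',c([(372,405),(438,420),(435,438),(368,425)],s,m,.068))
print('mugrim',c([(523,252)],s,m,.075),'handle end',c([(424,256)],s,m,.07),'foot',c([(293+15,152)],s,m,.012))
print('strip',c([(294,85),(290,205)],s,m,.175))
k=(320,170)
rep('pink',c([(85,70),(193,97),(180,163),(67,140)],4,k,[.032]*3+[.032]))
rep('or',c([(240,290),(347,245),(378,310),(270,350)],4,k,.032))
rep('obig',c([(532,237),(612,298),(520,412),(432,355)],4,k,.04))
rep('os',c([(298,442),(380,442),(380,490),(298,490)],4,k,.02))
E
```

```text
lid [0.4846 0.2837] sides [0.167 0.204 0.169 0.205] ang01 -84.3 ang12 -172.2
paddle [0.5065 0.0969] sides [0.083 0.127 0.084 0.128] ang01 -84.5 ang12 -172.8
mat [ 0.4568 -0.0728] sides [0.097 0.126 0.096 0.125] ang01 -102.8 ang12 166.2
dish [ 0.4548 -0.0662] sides [0.061 0.101 0.06  0.103] ang01 -100.9 ang12 167.1
bar [ 0.455  -0.0668] sides [0.05  0.014 0.051 0.015] ang01 -101.3 ang12 172.1
mugrim [[ 0.58596184 -0.15343035  0.075     ]] handle end [[ 0.58193289 -0.07878245  0.07      ]] foot [[0.67945142 0.01654789 0.012     ]]
strip [[0.67863309 0.01707327 0.175     ]
 [0.59022251 0.01604691 0.175     ]]
pink [ 0.5778 -0.2792] sides [0.077 0.048 0.079 0.051] ang01 -102.8 ang12 168.6
or [ 0.4554 -0.3995] sides [0.081 0.048 0.08  0.045] ang01 -66.0 ang12 -155.4
obig [ 0.44   -0.5441] sides [0.067 0.103 0.069 0.109] ang01 -127.1 ang12 139.6
os [ 0.3442 -0.4209] sides [0.056 0.032 0.056 0.032] ang01 -88.7 ang12 178.7
```

>>> carry_out --commands '[[[-3.5,0.7,-0.5,0],[-3.5,0.7,-0.5,0],[-3.5,0.7,-0.5,0],[-3.5,0.7,0,0],[-3.5,0.7,0,0],[-3.5,0.7,0,0],[-3.5,0.7,0,0],[0,0,0,0]]]'

```text
t: 0.82
tool_pos: [0.4744, 0.5083, 0.2458]
orientation: [0.602, 3.082, -0.003]
force: [0.7, 0.8, -0.3]
opening: 0.0928
```

```bash
python3 - <<'E'
from h import *
st(); im,P=snap('wrist','w1.png'); print(w2p(P,[[.518,.69,.03]]))
E
```

```text
t 0.82 pos [0.4744 0.5083 0.2458] ori [ 6.020e-01  3.082e+00 -3.000e-03] F [ 0.7  0.8 -0.3] open 0.0928
[[432.12127542 163.29934494]]
```

View pics/w1.png

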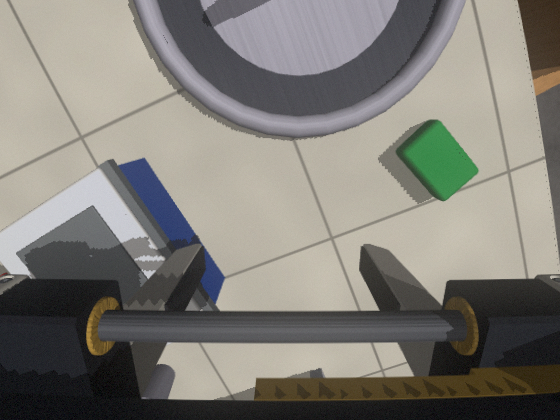

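```bash
cat > go.py <<'E'
from h import *
import sys
# usage: go.py x y z yaw(toolY)
a=[float(v) for v in sys.argv[1:5]]
s=st(); M=R.from_rotvec(s['orientation']).as_matrix()
yaw=np.degrees(np.arctan2(M[1,1],M[0,1])); roll=(yaw-a[3]+180)%360-180
q=np.degrees(s['q']); print('yaw now',round(yaw,2),'roll',round(roll,2),'q1,q6',np.round(q[[0,5]],1), 'tilt z',np.round(M[:,2],4))
M2=M@R.from_euler('z',roll,degrees=True).as_matrix()
d=M2.T@(np.array(a[:3])-s['tool_pos'])*100
print('after-roll shift cm',np.round(d,2),'len',round(np.linalg.norm(d),2),'shift w/o roll',np.round(M.T@(np.array(a[:3])-s['tool_pos'])*100,2))
E
python3 go.py 0.455 -0.0665 0.2 -12
```

```text
t 0.87 pos [0.4717 0.5095 0.246 ] ori [-6.010e-01 -3.083e+00  3.000e-03] F [-0.7 -0.5  0.2] open 0.0928
yaw now 67.94 roll 79.94 q1,q6 [ 43.  -24.9] tilt z [-9.0e-04 -1.7e-03 -1.0e+00]
after-roll shift cm [-56.68  10.34   4.7 ] len 57.8 shift w/o roll [-20.09 -54.     4.7 ]
```

>>> carry_out --commands '[[[0,0,0,7],[0,0,0,7],[0,0,0,7],[0,0,0,7],[0,0,0,7],[0,0,0,7],[0,0,0,7],[0,0,0,7],[0,0,0,7],[0,0,0,7],[0,0,0,7],[0,0,0,3],[0,0,0,0]]]'

```text
t: 1.95
tool_pos: [0.4674, 0.5119, 0.2475]
orientation: [-2.44, -1.979, 0.001]
force: [-0.2, 0.4, 0.2]
opening: 0.093
```

>>> carry_out --commands '[[[-3.8,0.7,0.3,0],[-3.8,0.7,0.3,0],[-3.8,0.7,0.3,0],[-3.8,0.7,0.3,0],[-3.8,0.7,0.3,0],[-3.8,0.7,0.3,0],[-3.8,0.7,0.3,0],[-3.8,0.7,0.3,0],[-3.8,0.7,0.3,0],[-3.8,0.7,0.3,0],[-3.8,0.7,0.3,0],[-3.8,0.7,0.3,0],[-3.8,0.7,0.3,0],[-3.8,0.7,0.3,0],[0,0,0,0],[0,0,0,0]]]'

```text
t: 3.28
tool_pos: [0.4551, -0.0306, 0.2055]
orientation: [-2.44, -1.978, -0.0]
force: [-0.8, 0.4, 0.3]
opening: 0.0931
```

```bash
python3 go.py 0.455 -0.0665 0.1 -12; python3 - <<'E'
from h import *
im,P=snap('wrist','w2.png'); print(w2p(P,[[.455,-.0665,.068],[.582,-.153,.075]]))
E
```

```text
t 3.28 pos [ 0.4551 -0.0306  0.2055] ori [-2.44  -1.978 -0.   ] F [-0.8  0.4  0.3] open 0.0931
yaw now -11.92 roll 0.08 q1,q6 [-10.3   1.6] tilt z [-2.e-04  3.e-04 -1.e+00]
after-roll shift cm [-3.51  0.74 10.55] len 11.14 shift w/o roll [-3.52  0.73 10.55]
[[288.6674741  237.39417073]
 [421.14874917 290.26832079]]
```

View pics/w2.png

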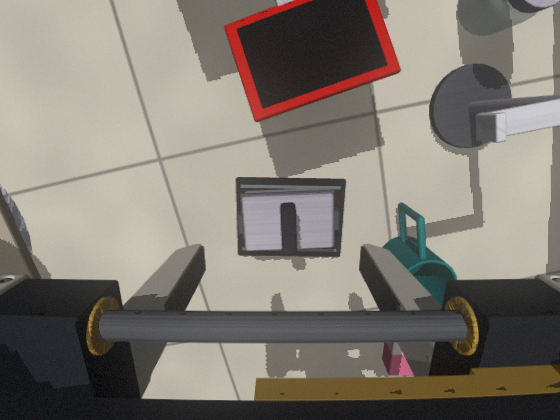

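```bash
python3 - <<'E'
from h import *
st(); im,P=snap('wrist','w3.png'); 
c=cv2.resize(im[160:300,200:400],None,fx=4,fy=4,interpolation=cv2.INTER_CUBIC); cv2.imwrite('pics/w3c.png',cv2.cvtColor(c,cv2.COLOR_RGB2BGR))
import pickle; pickle.dump(P,open('P3.pkl','wb'))
E
```

```text
t 3.33 pos [ 0.4553 -0.0293  0.2056] ori [-2.438e+00 -1.980e+00 -1.000e-03] F [ 0.  -0.4 -0.3] open 0.0927
```

View pics/w3c.png

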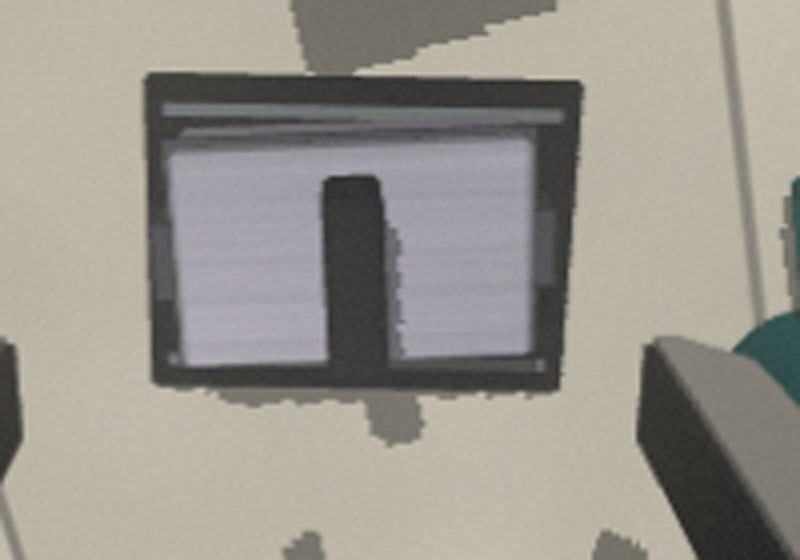

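```bash
python3 - <<'E'
from h import *
import pickle;P=pickle.load(open('P3.pkl','rb'))
f=lambda pts,z:p2w(P,np.array(pts)/4+[200,160],z)
for n,pts,z in [('dish',[(168,150),(530,137),(533,355),(187,365)],.04),('bar',[(322,178),(381,178),(387,370),(329,370)],.068),('mat',[(147,73),(582,82),(558,390),(153,382)],.006)]:
    W=f(pts,z)[:,:2];d=W[1]-W[0];e=W[0]-W[3]
    print(n,np.round(W.mean(0),4),np.round(np.linalg.norm(np.roll(W,-1,0)-W,axis=1),3),np.degrees([np.arctan2(d[1],d[0]),np.arctan2(e[1],e[0])-np.pi/2]).round(1))
E
python3 go.py 0.455 -0.0665 0.1 -12
```

```text
dish [ 0.4569 -0.0603] [0.098 0.064 0.099 0.063] [-9.7 -9.1]
bar [ 0.4572 -0.0563] [0.015 0.052 0.015 0.052] [-11.8  -9.9]
mat [ 0.4581 -0.0671] [0.128 0.099 0.129 0.099] [-13.  -13.2]
t 3.38 pos [ 0.4555 -0.0285  0.2057] ori [-2.437e+00 -1.982e+00 -1.000e-03] F [ 1.  -0.  -0.5] open 0.0932
yaw now -11.75 roll 0.25 q1,q6 [-10.    1.7] tilt z [ 1.e-04  7.e-04 -1.e+00]
after-roll shift cm [-3.74  0.74 10.57] len 11.23 shift w/o roll [-3.74  0.72 10.57]
```

>>> carry_out --commands '[[[-1.6,0.4,3.5,-1.7],[-1.6,0.4,3.5,0],[0,0,3.4,0],[0,0,0,0],[0,0,0,0],[0,0,0,0]]]'

```text
t: 3.88
tool_pos: [0.4584, -0.0611, 0.1035]
orientation: [2.406, 2.019, 0.002]
force: [0.1, 0.3, 1.0]
opening: 0.0927
```

```bash
python3 go.py 0.457 -0.062 0.059 -10.3; python3 - <<'E'
from h import *
im,P=snap('wrist','w4.png')
E
```

```text
t 3.88 pos [ 0.4584 -0.0611  0.1035] ori [2.406e+00 2.019e+00 2.000e-03] F [0.1 0.3 1. ] open 0.0927
yaw now -9.99 roll 0.31 q1,q6 [-14.  -4.] tilt z [ 0.0015 -0.     -1.    ]
after-roll shift cm [-0.11 -0.13  4.45] len 4.45 shift w/o roll [-0.11 -0.13  4.45]
```

View pics/w4.png

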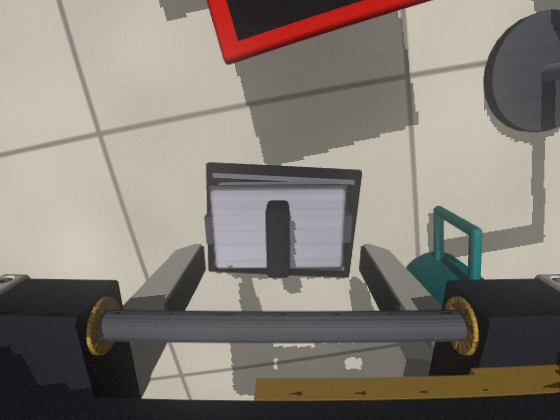

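```bash
python3 - <<'E'
from h import *
s=st();P=robot.camera_params('wrist'); x,y,_=s['tool_pos']
print(w2p(P,[[x,y,.068],[x,y,.09],[x,y,.04]]), p2w(P,[[278,202],[278,238],[278,275]],.068))
E
```

```text
t 3.93 pos [ 0.4591 -0.0615  0.1043] ori [2.405 2.018 0.003] F [ 0.3 -0.1  0.4] open 0.0929
[[281.19817838 244.94720687]
 [281.28666227 259.43564845]
 [281.10892739 230.30006296]] [[ 0.46233444 -0.03166941  0.068     ]
 [ 0.45791975 -0.05617336  0.068     ]
 [ 0.45301564 -0.08337333  0.068     ]]
```

>>> carry_out --commands '[[[0.3,-0.1,2.2,0],[0,0,2.3,0],[0,0,0,0],[0,0,0,0]]]'

```text
t: 4.27
tool_pos: [0.4573, -0.0587, 0.0579]
orientation: [2.408, 2.018, 0.0]
force: [-0.6, -0.4, 0.1]
opening: 0.0926
```

>>> carry_out --commands '[[[0,0,0,0],[0,0,0,0],[0,0,0,0],[0,0,0,0],[0,0,0,0],[0,0,0,0],[0,0,0,0],[0,0,0,0]]]' --claw 0 --grip_force 50

```text
t: 4.93
tool_pos: [0.4569, -0.0591, 0.0566]
orientation: [-2.409, -2.017, 0.0]
force: [0.1, -0.1, -0.2]
opening: 0.044
```

>>> carry_out --commands '[[[0,0,-2,0],[0,0,-3,0],[0,0,-3,0],[0,0,-3,0],[0,0,0,0],[0,0,0,0]]]'

```text
t: 5.43
tool_pos: [0.4585, -0.0595, 0.1688]
orientation: [2.406, 2.015, 0.004]
force: [0.1, 0.3, -0.6]
opening: 0.0043
```

```bash
python3 go.py 0.505 0.095 0.17 6.5; python3 - <<'E'
from h import *
im,P=snap('wrist','w5.png')
E
```

```text
t 5.43 pos [ 0.4585 -0.0595  0.1688] ori [2.406 2.015 0.004] F [ 0.1  0.3 -0.6] open 0.0043
yaw now -10.12 roll -16.62 q1,q6 [-13.8  -3.6] tilt z [ 0.0044 -0.0011 -1.    ]
after-roll shift cm [14.83  6.37 -0.11] len 16.14 shift w/o roll [16.03  1.87 -0.11]
```

View pics/w5.png

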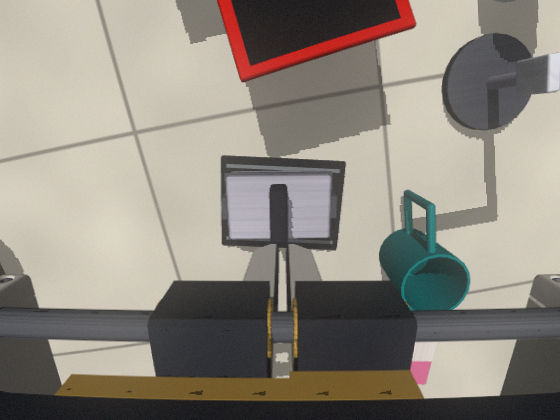

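>>> carry_out --commands '[[[0,0,0,0],[0,0,0,0],[0,0,0,0],[0,0,0,0],[0,0,0,0],[0,0,0,0],[0,0,0,0],[0,0,0,0],[0,0,0,0],[0,0,0,0]]]' --claw 6

```text
t: 6.32
tool_pos: [0.457, -0.0591, 0.1667]
orientation: [2.409, 2.017, 0.0]
force: [-0.1, 0.5, -0.1]
opening: 0.0592
```

>>> carry_out --commands '[[[0,0,3,0],[0,0,3,0],[0,0,3,0],[0,0,2,0],[0,0,0,0],[0,0,0,0]]]'

```text
t: 6.82
tool_pos: [0.4569, -0.0591, 0.0563]
orientation: [-2.408, -2.017, 0.0]
force: [-1.0, -0.4, 0.6]
opening: 0.0601
```

>>> carry_out --commands '[[[0,0,0,0],[0,0,0,0],[0,0,0,0],[0,0,0,0],[0,0,0,0],[0,0,0,0],[0,0,0,0],[0,0,0,0],[0,0,0,0],[0,0,0,0],[0,0,0,0],[0,0,0,0],[0,0,0,0],[0,0,0,0]]]' --claw 0 --grip_force 50

```text
t: 7.98
tool_pos: [0.4567, -0.0591, 0.0567]
orientation: [-2.408, -2.017, 0.001]
force: [-4.7, 0.5, 5.6]
opening: 0.0155
```

>>> carry_out --commands '[[[0,0,-1,0],[0,0,-3,0],[0,0,-4,0],[0,0,-4,0],[0,0,0,-5.5],[0,0,0,-5.5],[0,0,0,-5.5],[3.7,1.6,0,0],[3.7,1.6,0,0],[3.7,1.6,0,0],[3.7,1.6,0,0],[0,0,0,0],[0,0,0,0],[0,0,0,0],[0,0,0,0]]]'

```text
t: 9.23
tool_pos: [0.5038, 0.0942, 0.1764]
orientation: [-2.095, -2.341, 0.001]
force: [0.0, -0.1, -4.3]
opening: 0.0156
```

```bash
python3 go.py 0.506 0.093 0.098 6.5; python3 - <<'E'
from h import *
im,P=snap('wrist','w6.png')
E
```

```text
t 9.23 pos [0.5038 0.0942 0.1764] ori [-2.095e+00 -2.341e+00  1.000e-03] F [ 0.  -0.1 -4.3] open 0.0156
yaw now 6.34 roll -0.16 q1,q6 [ 4.9 -1.5] tilt z [-5.e-04 -5.e-04 -1.e+00]
after-roll shift cm [-0.15  0.21  7.84] len 7.85 shift w/o roll [-0.15  0.21  7.84]
```

View pics/w6.png

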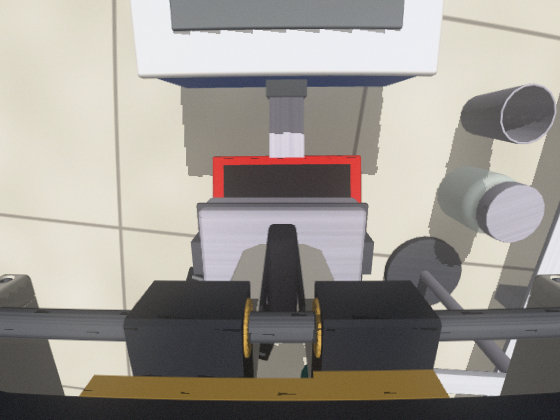

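>>> carry_out --commands '[[[-0.1,0.2,2,0],[0,0,2,0],[0,0,1,0],[0,0,0.8,0],[0,0,0.7,0],[0,0,0.5,0],[0,0,0.4,0],[0,0,0.3,0],[0,0,0.2,0],[0,0,0,0],[0,0,0,0],[0,0,0,0],[0,0,0,0]]]'

```text
t: 10.37
tool_pos: [0.5061, 0.0945, 0.0978]
orientation: [-2.094, -2.342, -0.0]
force: [0.1, -0.3, -4.0]
opening: 0.0159
```

```bash
python3 go.py 0.506 0.093 0.097 6.5; python3 - <<'E'
from h import *
im,P=snap('scene','s6.png')
cv2.imwrite('pics/s6c.png',cv2.cvtColor(cv2.resize(im[180:360,220:460],None,fx=3,fy=3),cv2.COLOR_RGB2BGR))
E
```

```text
t 10.37 pos [0.5061 0.0945 0.0978] ori [-2.094 -2.342 -0.   ] F [ 0.1 -0.3 -4. ] open 0.0159
yaw now 6.39 roll -0.11 q1,q6 [ 4.9 -1.5] tilt z [-1.e-04  2.e-04 -1.e+00]
after-roll shift cm [-0.15 -0.03  0.08] len 0.17 shift w/o roll [-0.15 -0.03  0.08]
```

View pics/s6c.png

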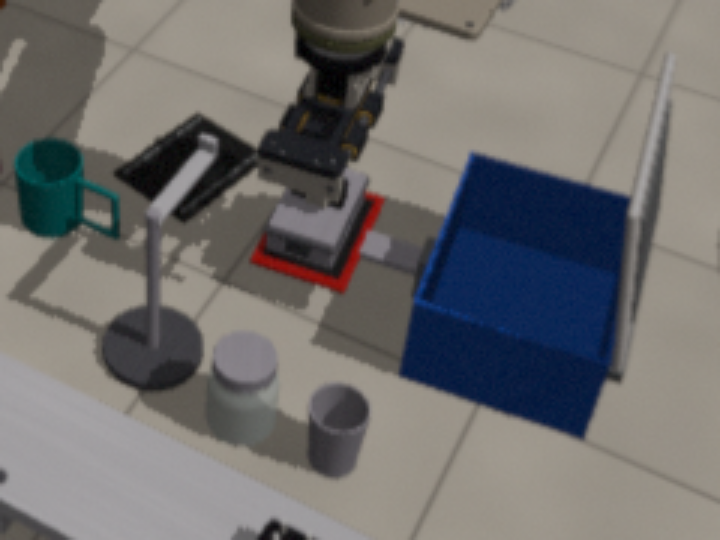

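>>> carry_out --commands '[[[0,0,0.1,0],[0,0,0,0],[0,0,0,0],[0,0,0,0],[0,0,0,0],[0,0,0,0],[0,0,0,0],[0,0,0,0],[0,0,0,0],[0,0,0,0]]]' --claw 6

```text
t: 11.25
tool_pos: [0.5062, 0.0943, 0.0966]
orientation: [-2.094, -2.342, -0.0]
force: [0.3, 0.1, -0.2]
opening: 0.0601
```

>>> carry_out --commands '[[[0,0,-1,0],[0,0,-2,0],[0,0,-4,0],[0,0,-4,0],[0,0,-3,0],[0,0,0,0],[0,0,0,0]]]'

```text
t: 11.83
tool_pos: [0.5078, 0.0944, 0.2402]
orientation: [2.092, 2.339, 0.007]
force: [0.0, -0.3, -0.7]
opening: 0.0601
```

```bash
python3 - <<'E'
from h import *
st();im,P=snap('top','t7.png');im2,_=snap('scene','s7.png')
cv2.imwrite('pics/t7c.png',cv2.cvtColor(np.hstack([cv2.resize(im[110:310,90:350],(400,308)),cv2.resize(im2[180:360,220:460],(400,308))]),cv2.COLOR_RGB2BGR))
cv2.imwrite('pics/t7k.png',cv2.cvtColor(cv2.resize(im[170:310,320:490],None,fx=4,fy=4,interpolation=2),cv2.COLOR_RGB2BGR))
E
```

```text
t 11.83 pos [0.5078 0.0944 0.2402] ori [2.092 2.339 0.007] F [ 0.  -0.3 -0.7] open 0.0601
```

View pics/t7c.png

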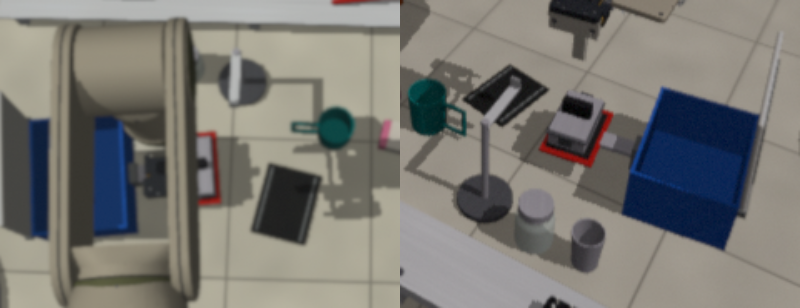

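View pics/t7k.png

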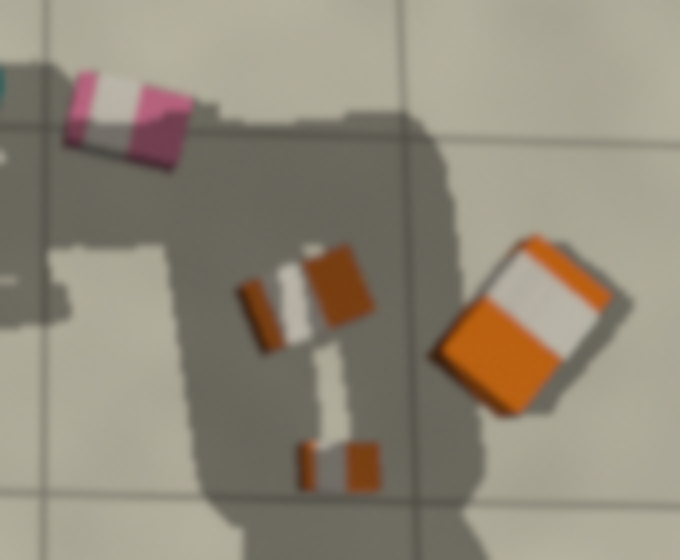

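```bash
python3 go.py 0.578 -0.279 0.24 -12
```

```text
t 11.93 pos [0.5058 0.0943 0.2363] ori [-2.094e+00 -2.341e+00  1.000e-03] F [-0.3 -0.1 -0.2] open 0.06
yaw now 6.38 roll 18.38 q1,q6 [ 4.8 -1.5] tilt z [-6.e-04 -0.e+00 -1.e+00]
after-roll shift cm [-35.01  14.82  -0.38] len 38.02 shift w/o roll [-37.9    3.02  -0.38]
```

>>> carry_out --commands '[[[0,0,0,6.1],[0,0,0,6.1],[0,0,0,6.1],[-3.5,1.48,0,0],[-3.5,1.48,0,0],[-3.5,1.48,0,0],[-3.5,1.48,0,0],[-3.5,1.48,0,0],[-3.5,1.48,0,0],[-3.5,1.48,0,0],[-3.5,1.48,0,0],[-3.5,1.48,0,0],[-3.5,1.48,0,0],[0,0,0,0],[0,0,0,0],[0,0,0,0],[0,0,0,0]]]' --claw 8

```text
t: 13.35
tool_pos: [0.5783, -0.2773, 0.2357]
orientation: [-2.438, -1.979, 0.0]
force: [-1.5, 0.9, 0.2]
opening: 0.0806
```

```bash
python3 go.py 0.578 -0.279 0.12 -12; python3 - <<'E'
from h import *
im,P=snap('wrist','w8.png'); print(w2p(P,[[.578,-.279,.032]]))
import pickle; pickle.dump(P,open('P8.pkl','wb'))
E
```

```text
t 13.35 pos [ 0.5783 -0.2773  0.2357] ori [-2.438 -1.979  0.   ] F [-1.5  0.9  0.2] open 0.0806
yaw now -11.86 roll 0.14 q1,q6 [-30.2 -18.3] tilt z [-0.0014  0.0013 -1.    ]
after-roll shift cm [-0.18  0.02 11.57] len 11.57 shift w/o roll [-0.18  0.02 11.57]
[[281.80238904 190.94042625]]
```

View pics/w8.png

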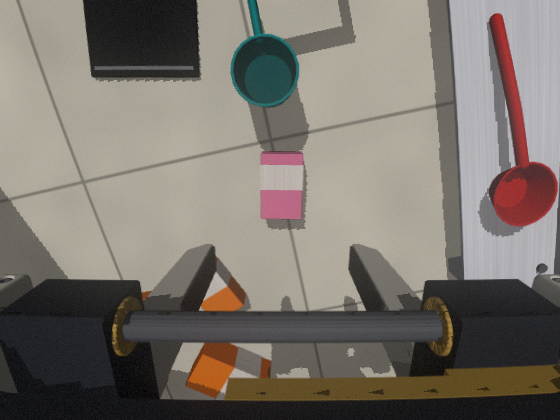

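>>> carry_out --commands '[[[0.2,0,3.5,0],[0,0,3.5,0],[0,0,3.5,0],[0,0,3.5,0],[0,0,3,0],[0,0,2,0],[0,0,1.4,0],[0,0,0.8,0],[0,0,0,0],[0,0,0,0]]]'

```text
t: 14.23
tool_pos: [0.5799, -0.2767, 0.0258]
orientation: [2.438, 1.979, 0.001]
force: [-0.6, 0.2, 0.1]
opening: 0.0799
```

```bash
python3 go.py 0.578 -0.277 0.022 -12; python3 - <<'E'
from h import *
im,P=snap('wrist','w9.png')
E
```

```text
t 14.23 pos [ 0.5799 -0.2767  0.0258] ori [2.438e+00 1.979e+00 1.000e-03] F [-0.6  0.2  0.1] open 0.0799
yaw now -11.88 roll 0.12 q1,q6 [-30.1 -18.2] tilt z [ 1.2e-03 -7.0e-04 -1.0e+00]
after-roll shift cm [-0.07 -0.18  0.38] len 0.42 shift w/o roll [-0.07 -0.18  0.38]
```

View pics/w9.png

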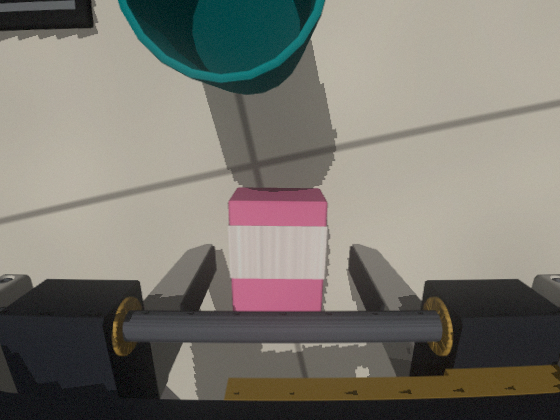

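Pink carton (278,250) lies between the pads. Close and lift.

>>> carry_out --commands '[[[0,0,0.2,0],[0,0,0,0],[0,0,0,0],[0,0,0,0],[0,0,0,0],[0,0,0,0],[0,0,0,0],[0,0,0,0],[0,0,0,0],[0,0,0,0],[0,0,0,0]]]' --claw 3 --grip_force 25

```text
t: 15.2
tool_pos: [0.5791, -0.2769, 0.023]
orientation: [2.44, 1.979, -0.0]
force: [-2.6, 0.1, 5.6]
opening: 0.0495
```

>>> carry_out --commands '[[[0,0,-2,0],[0,0,-3,0],[0,0,-4,0],[0,0,-4,0],[0,0,-4,0],[0,0,-4,0],[0,0,-4,0],[0,0,-2,0],[0,0,0,0],[0,0,0,0]]]'

```text
t: 16.03
tool_pos: [0.5799, -0.2771, 0.2939]
orientation: [2.438, 1.977, 0.002]
force: [-0.1, -0.5, -2.5]
opening: 0.0499
```

```bash
python3 - <<'E'
import numpy as np
c=np.array([.4846,.2837]);a=np.radians(6.5);M=np.array([[np.cos(a),-np.sin(a)],[np.sin(a),np.cos(a)]])
for p in [(-.038,-.025),(.038,-.025),(0,-.19)]: print(p,c+M@p)
E
python3 go.py 0.45 0.2546 0.29 6.5
```

```text
(-0.038, -0.025) [0.44967435 0.25455898]
(0.038, -0.025) [0.52518581 0.26316243]
(0, -0.19) [0.50610861 0.09492135]
t 16.03 pos [ 0.5799 -0.2771  0.2939] ori [2.438e+00 1.977e+00 2.000e-03] F [-0.1 -0.5 -2.5] open 0.0499
yaw now -11.91 roll -18.41 q1,q6 [-30.1 -18.2] tilt z [ 0.0028 -0.0015 -1.    ]
after-roll shift cm [54.3  -6.89  0.28] len 54.74 shift w/o roll [ 49.34 -23.69   0.28]
```

>>> carry_out --commands '[[[0,0,0,-6.1],[0,0,0,-6.1],[0,0,0,-6.2],[3.6,-0.46,0,0],[3.6,-0.46,0,0],[3.6,-0.46,0,0],[3.6,-0.46,0,0],[3.6,-0.46,0,0],[3.6,-0.46,0,0],[3.6,-0.46,0,0],[3.6,-0.46,0,0],[3.6,-0.46,0,0],[3.6,-0.46,0,0],[3.6,-0.46,0,0],[3.6,-0.46,0,0],[3.6,-0.46,0,0],[3.6,-0.46,0,0],[3.6,-0.46,0,0],[0,0,0,0],[0,0,0,0]]]'

```text
t: 17.7
tool_pos: [0.4478, 0.2532, 0.2895]
orientation: [-2.086, -2.346, 0.007]
force: [-0.7, -0.7, -1.6]
opening: 0.0499
```

>>> carry_out --commands '[[[0,0,0,0],[0,0,0,0]]]'

```text
t: 17.87
tool_pos: [0.4495, 0.2508, 0.2912]
orientation: [-2.093, -2.342, 0.004]
force: [-0.6, -0.3, -0.5]
opening: 0.0503
```

```bash
python3 go.py 0.45 0.2546 0.13 6.5; python3 - <<'E'
from h import *
im,P=snap('wrist','w10.png'); im2,_=snap('scene','s10.png')
cv2.imwrite('pics/s10c.png',cv2.cvtColor(cv2.resize(im2[60:360,220:500],None,fx=2,fy=2),cv2.COLOR_RGB2BGR))
E
```

```text
t 17.87 pos [0.4495 0.2508 0.2912] ori [-2.093 -2.342  0.004] F [-0.6 -0.3 -0.5] open 0.0503
yaw now 6.42 roll -0.08 q1,q6 [23.5 17. ] tilt z [-0.002  -0.0013 -1.    ]
after-roll shift cm [ 0.39  0.13 16.12] len 16.12 shift w/o roll [ 0.39  0.13 16.12]
```

View pics/w10.png

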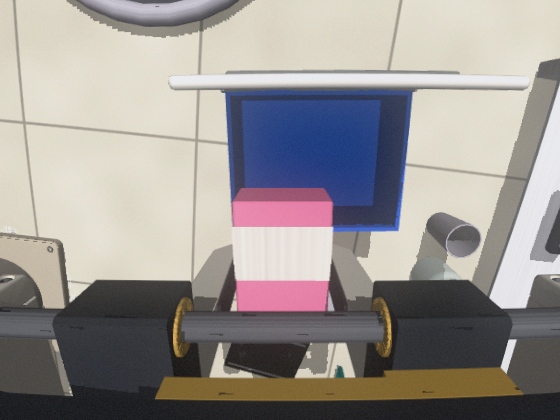

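View pics/s10c.png

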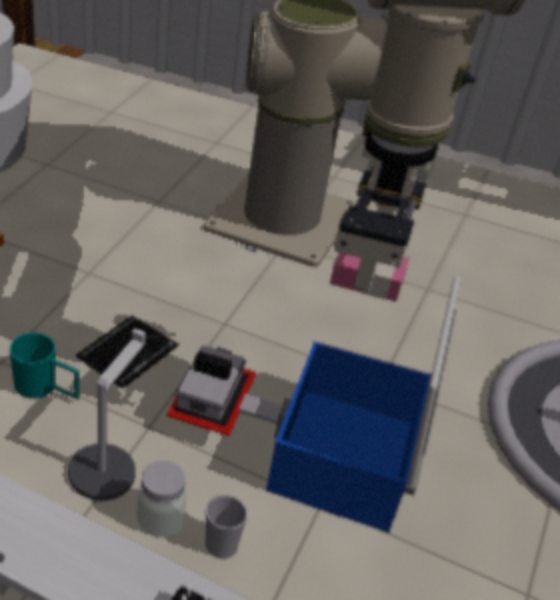

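```bash
python3 - <<'E'
from h import *
st();P=robot.camera_params('wrist')
c=np.array([.4846,.2837]);a=np.radians(6.5);M=np.array([[np.cos(a),-np.sin(a)],[np.sin(a),np.cos(a)]])
W=p2w(P,[(228,93),(409,93),(402,230),(232,229),(350,83)],[.1,.1,.1,.1,.265]); print(np.round((W[:,:2]-c)@M,3))
E
```

```text
t 17.97 pos [0.4499 0.2507 0.292 ] ori [-2.094e+00 -2.341e+00  1.000e-03] F [ 0.2  0.1 -0.9] open 0.0499
[[-0.095  0.079]
 [ 0.099  0.08 ]
 [ 0.108 -0.077]
 [-0.098 -0.075]
 [ 0.     0.072]]
```

>>> carry_out --commands '[[[0.2,0.2,3.5,0],[0,0,3.5,0],[0,0,3.5,0],[0,0,3,0],[0,0,2,0],[0,0,1.5,0],[0,0,1,0],[0,0,0.5,0],[0,0,0,0],[0,0,0,0]]]'

```text
t: 18.8
tool_pos: [0.452, 0.2541, 0.1085]
orientation: [2.093, 2.342, 0.002]
force: [0.2, -0.2, 0.1]
opening: 0.0498
```

>>> carry_out --commands '[[[0,0,0,0],[0,0,0,0],[0,0,0,0],[0,0,0,0],[0,0,0,0],[0,0,0,0]]]' --claw 6.5

```text
t: 19.3
tool_pos: [0.4514, 0.2543, 0.1079]
orientation: [2.092, 2.343, 0.0]
force: [-0.0, 0.8, -1.2]
opening: 0.0647
```

>>> carry_out --commands '[[[0,0,-3,0],[0,0,-4,0],[0,0,-4,0],[0,0,-4,0],[0,0,-3,0],[0,0,0,0],[0,0,0,0]]]'

```text
t: 19.88
tool_pos: [0.4526, 0.2548, 0.2904]
orientation: [2.091, 2.342, 0.008]
force: [-0.3, 1.0, 0.1]
opening: 0.0651
```

```bash
python3 go.py 0.455 -0.398 0.29 24.5; python3 - <<'E'
from h import *
im,P=snap('wrist','w11.png'); im2,_=snap('top','t11.png')
cv2.imwrite('pics/t11k.png',cv2.cvtColor(cv2.resize(im2[170:310,320:490],None,fx=4,fy=4,interpolation=2),cv2.COLOR_RGB2BGR))
E
```

```text
t 19.88 pos [0.4526 0.2548 0.2904] ori [2.091 2.342 0.008] F [-0.3  1.   0.1] open 0.0651
yaw now 6.48 roll -18.02 q1,q6 [23.7 17.2] tilt z [ 0.0048  0.0021 -1.    ]
after-roll shift cm [-59.5  -26.85  -0.09] len 65.28 shift w/o roll [-64.89  -7.13  -0.09]
```

View pics/w11.png

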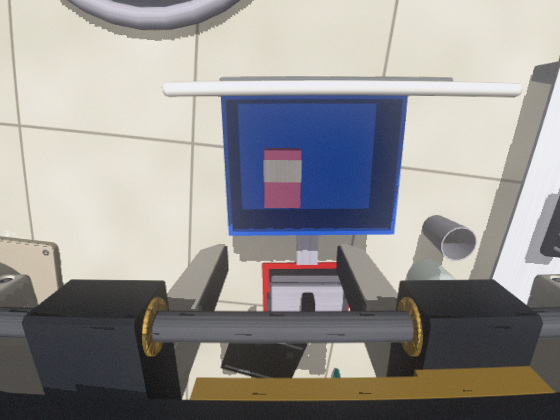

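View pics/t11k.png

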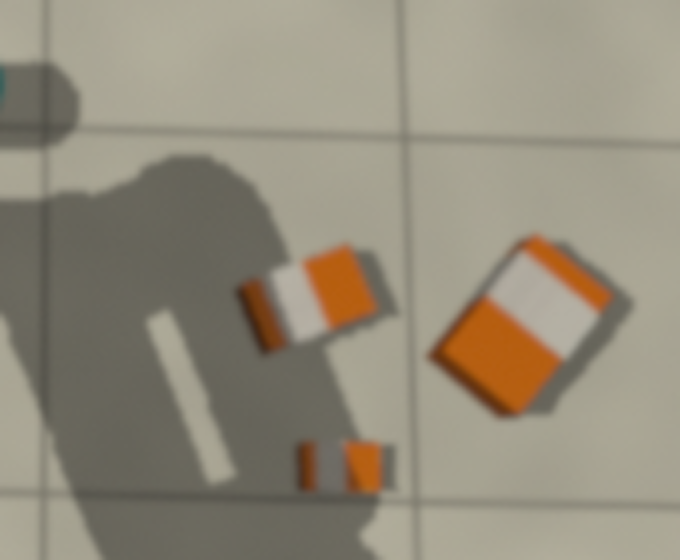

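>>> carry_out --commands '[[[0,0,0,-6],[0,0,0,-6],[0,0,0,-6],[-3.5,-1.58,0,0],[-3.5,-1.58,0,0],[-3.5,-1.58,0,0],[-3.5,-1.58,0,0],[-3.5,-1.58,0,0],[-3.5,-1.58,0,0],[-3.5,-1.58,0,0],[-3.5,-1.58,0,0],[-3.5,-1.58,0,0],[-3.5,-1.58,0,0],[-3.5,-1.58,0,0],[-3.5,-1.58,0,0],[-3.5,-1.58,0,0],[-3.5,-1.58,0,0],[-3.5,-1.58,0,0],[-3.5,-1.58,0,0],[-3.5,-1.58,0,0]]]' --claw 8

```text
t: 21.65
tool_pos: [0.4524, -0.3999, 0.2848]
orientation: [-1.698, -2.638, -0.002]
force: [0.6, 0.7, -0.2]
opening: 0.0799
```

>>> carry_out --commands '[[[0,0,2,0],[0,0,2,0],[0,0,2,0],[0,0,0,0],[0,0,0,0],[0,0,0,0]]]'

```text
t: 22.15
tool_pos: [0.4534, -0.3983, 0.2276]
orientation: [-1.699, -2.641, -0.0]
force: [-0.1, 0.6, 0.3]
opening: 0.0803
```

```bash
python3 go.py 0.455 -0.398 0.022 24.5; python3 - <<'E'
from h import *
im,P=snap('wrist','w12.png'); print(w2p(P,[[.455,-.398,.032]]))
import pickle; pickle.dump(P,open('P12.pkl','wb'))
E
```

```text
t 22.15 pos [ 0.4534 -0.3983  0.2276] ori [-1.699 -2.641 -0.   ] F [-0.1  0.6  0.3] open 0.0803
yaw now 24.5 roll -0.0 q1,q6 [-46.2 -70.7] tilt z [-6.e-04  6.e-04 -1.e+00]
after-roll shift cm [-0.06  0.17 20.56] len 20.57 shift w/o roll [-0.06  0.17 20.56]
[[282.19562997 190.82142921]]
```

View pics/w12.png

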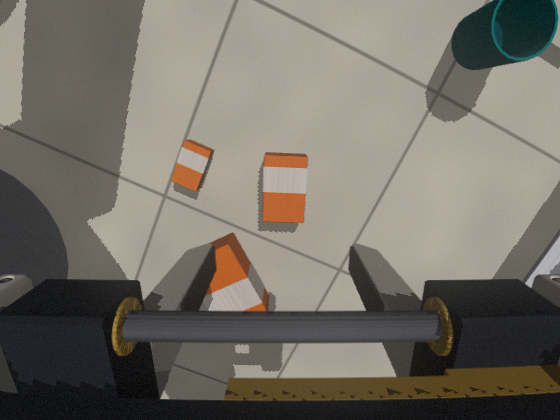

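>>> carry_out --commands '[[[0,0.3,3.5,0],[0,0,3.5,0],[0,0,3.5,0],[0,0,3.5,0],[0,0,3,0],[0,0,2,0],[0,0,1,0],[0,0,0.4,0],[0,0,0,0],[0,0,0,0],[0,0,0,0]]]'

```text
t: 23.12
tool_pos: [0.4575, -0.3987, 0.0261]
orientation: [1.698, 2.639, -0.001]
force: [0.5, -0.5, 0.3]
opening: 0.08
```

```bash
python3 go.py 0.455 -0.398 0.022 24.5; python3 - <<'E'
from h import *
im,P=snap('wrist','w13.png')
E
```

```text
t 23.12 pos [ 0.4575 -0.3987  0.0261] ori [ 1.698e+00  2.639e+00 -1.000e-03] F [ 0.5 -0.5  0.3] open 0.08
yaw now 24.49 roll -0.01 q1,q6 [-45.9 -70.4] tilt z [ 0.0027 -0.0028 -1.    ]
after-roll shift cm [ 0.17 -0.2   0.41] len 0.49 shift w/o roll [ 0.17 -0.2   0.41]
```

View pics/w13.png

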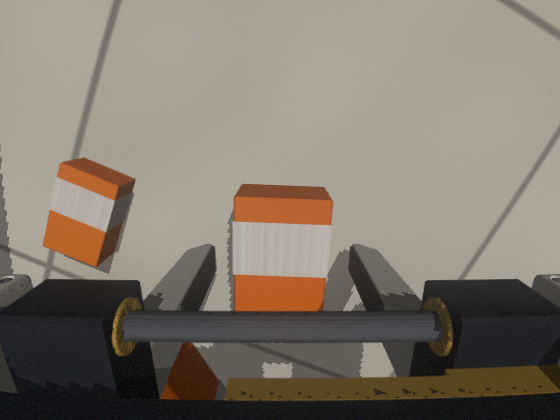

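Orange carton (282,248) centred between the pads. Close and lift.

>>> carry_out --commands '[[[0,0,0.2,0],[0,0,0,0],[0,0,0,0],[0,0,0,0],[0,0,0,0],[0,0,0,0],[0,0,0,0],[0,0,0,0],[0,0,0,0],[0,0,0,0],[0,0,0,0]]]' --claw 3 --grip_force 25

```text
t: 24.08
tool_pos: [0.4562, -0.3974, 0.0217]
orientation: [-1.7, -2.642, 0.0]
force: [-1.5, 0.8, 0.7]
opening: 0.0501
```

>>> carry_out --commands '[[[0,0,-2,0],[0,0,-3,0],[0,0,-4,0],[0,0,-4,0],[0,0,-4,0],[0,0,-4,0],[0,0,-4,0],[0,0,-2,0],[0,0,0,6],[0,0,0,6],[0,0,0,6],[0,0,0,0],[0,0,0,0]]]'

```text
t: 25.17
tool_pos: [0.4561, -0.3972, 0.2912]
orientation: [-2.088, -2.346, -0.0]
force: [-0.0, 0.0, -0.5]
opening: 0.0499
```

```bash
python3 go.py 0.527 0.263 0.29 6.5
```

```text
t 25.17 pos [ 0.4561 -0.3972  0.2912] ori [-2.088 -2.346 -0.   ] F [-0.   0.  -0.5] open 0.0499
yaw now 6.67 roll 0.17 q1,q6 [-45.9 -52.6] tilt z [-4.e-04  5.e-04 -1.e+00]
after-roll shift cm [64.8  14.52  0.15] len 66.4 shift w/o roll [64.75 14.71  0.15]
```

>>> carry_out --commands '[[[3.6,0.81,0,0],[3.6,0.81,0,0],[3.6,0.81,0,0],[3.6,0.81,0,0],[3.6,0.81,0,0],[3.6,0.81,0,0],[3.6,0.81,0,0],[3.6,0.81,0,0],[3.6,0.81,0,0],[3.6,0.81,0,0],[3.6,0.81,0,0],[3.6,0.81,0,0],[3.6,0.81,0,0],[3.6,0.81,0,0],[3.6,0.81,0,0],[3.6,0.81,0,0],[3.6,0.81,0,0],[3.6,0.81,0,0],[0,0,0,0],[0,0,0,0]]]'

```text
t: 26.83
tool_pos: [0.5274, 0.2648, 0.2907]
orientation: [-2.084, -2.35, 0.002]
force: [0.3, -0.3, -1.8]
opening: 0.0501
```

>>> carry_out --commands '[[[0,0,0,0],[0,0,0,0],[0,0,0,0]]]'

```text
t: 27.08
tool_pos: [0.5281, 0.2617, 0.2918]
orientation: [2.093, 2.343, 0.0]
force: [-0.2, -1.1, -1.6]
opening: 0.0501
```

```bash
python3 go.py 0.527 0.263 0.107 6.5; python3 - <<'E'
from h import *
im,P=snap('wrist','w14.png')
E
```

```text
t 27.08 pos [0.5281 0.2617 0.2918] ori [2.093 2.343 0.   ] F [-0.2 -1.1 -1.6] open 0.0501
yaw now 6.44 roll -0.06 q1,q6 [21.4 14.9] tilt z [ 3.e-04 -1.e-04 -1.e+00]
after-roll shift cm [ 0.14 -0.1  18.48] len 18.49 shift w/o roll [ 0.14 -0.1  18.48]
```

View pics/w14.png

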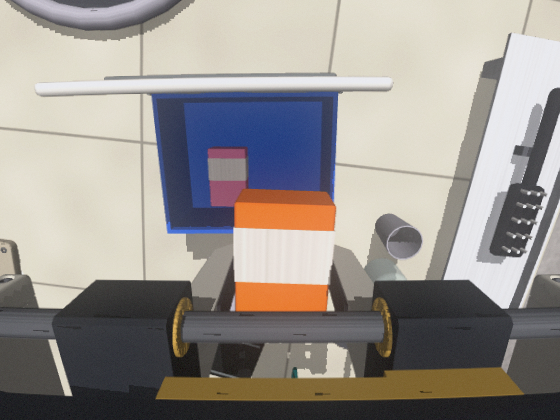

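>>> carry_out --commands '[[[0.1,-0.2,3.5,0],[0,0,3.5,0],[0,0,3.5,0],[0,0,3,0],[0,0,2,0],[0,0,1.5,0],[0,0,1,0],[0,0,0.4,0],[0,0,0,0],[0,0,0,0]]]'

```text
t: 27.97
tool_pos: [0.5265, 0.2637, 0.1088]
orientation: [2.092, 2.343, 0.002]
force: [0.3, -0.1, -1.1]
opening: 0.0505
```

>>> carry_out --commands '[[[0,0,0,0],[0,0,0,0],[0,0,0,0],[0,0,0,0],[0,0,0,0],[0,0,0,0],[0,0,0,0]]]' --claw 6.2

```text
t: 28.55
tool_pos: [0.5258, 0.2638, 0.1077]
orientation: [2.092, 2.344, 0.0]
force: [-0.0, 0.4, 0.5]
opening: 0.0621
```

>>> carry_out --commands '[[[0,0,-3,0],[0,0,-4,0],[0,0,-4,0],[0,0,-4,0],[0,0,-3,0],[0,0,0,0],[0,0,0,0]]]'

```text
t: 29.13
tool_pos: [0.5271, 0.2642, 0.2907]
orientation: [2.091, 2.342, 0.008]
force: [-0.9, 0.7, -0.4]
opening: 0.0619
```

```bash
python3 go.py 0.506 0.0945 0.24 6.5; python3 - <<'E'
from h import *
im,P=snap('wrist','w15.png')
E
```

```text
t 29.13 pos [0.5271 0.2642 0.2907] ori [2.091 2.342 0.008] F [-0.9  0.7 -0.4] open 0.0619
yaw now 6.48 roll -0.02 q1,q6 [21.6 15.2] tilt z [ 0.0051  0.002  -1.    ]
after-roll shift cm [-16.63  -4.04   5.02] len 17.84 shift w/o roll [-16.63  -4.04   5.02]
```

View pics/w15.png

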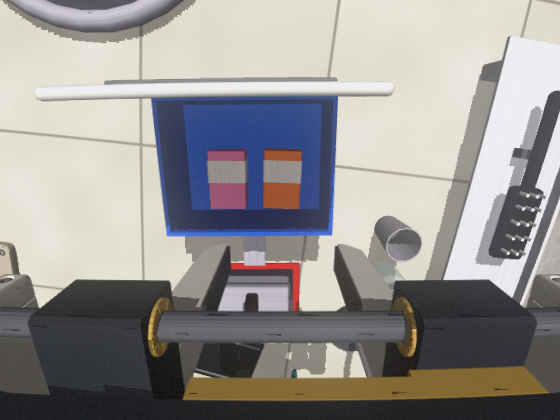

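>>> carry_out --commands '[[[-3.3,-0.8,0,0],[-3.3,-0.8,0,0],[-3.3,-0.8,0,0],[-3.3,-0.8,0,0],[-3.3,-0.8,2,0],[0,0,3,0],[0,0,0,0],[0,0,0,0],[0,0,0,0]]]'

```text
t: 29.93
tool_pos: [0.5044, 0.0959, 0.2375]
orientation: [-2.091, -2.343, 0.001]
force: [0.2, -0.0, -0.5]
opening: 0.062
```

```bash
python3 go.py 0.506 0.0945 0.0967 6.5; python3 - <<'E'
from h import *
im,P=snap('wrist','w16.png');im2,P2=snap('top','t16.png'); print(w2p(P,[[.506,.0945,.108]]))
E
```

```text
t 29.93 pos [0.5044 0.0959 0.2375] ori [-2.091e+00 -2.343e+00  1.000e-03] F [ 0.2 -0.  -0.5] open 0.062
yaw now 6.52 roll 0.02 q1,q6 [ 5.  -1.5] tilt z [-1.5e-03  2.0e-04 -1.0e+00]
after-roll shift cm [-0.16  0.17 14.08] len 14.09 shift w/o roll [-0.16  0.17 14.08]
[[282.67619147 207.90501709]]
```

View pics/w16.png

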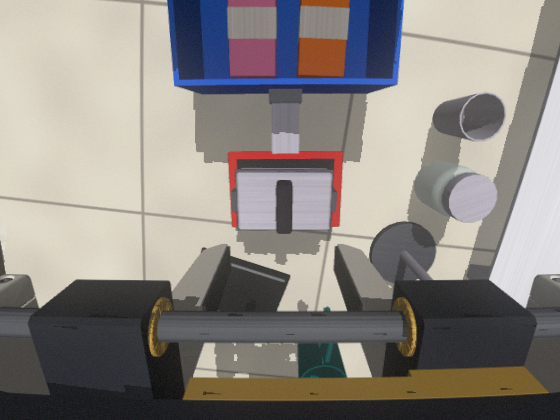

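View pics/t16.png

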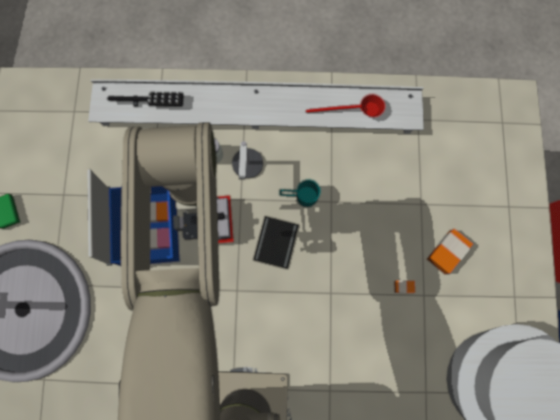

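>>> carry_out --commands '[[[-0.1,0.2,3,0],[0,0,3,0],[0,0,3,0],[0,0,2.5,0],[0,0,1.5,0],[0,0,0.8,0],[0,0,0.2,0],[0,0,0,0],[0,0,0,0]]]'

```text
t: 30.78
tool_pos: [0.5081, 0.0949, 0.0995]
orientation: [2.09, 2.343, 0.003]
force: [0.3, -0.4, 0.5]
opening: 0.062
```

>>> carry_out --commands '[[[0,0,0,0],[0,0,0,0],[0,0,0,0],[0,0,0,0],[0,0,0,0],[0,0,0,0],[0,0,0,0],[0,0,0,0],[0,0,0,0],[0,0,0,0],[0,0,0,0],[0,0,0,0],[0,0,0,0],[0,0,0,0]]]' --claw 0 --grip_force 50

```text
t: 31.95
tool_pos: [0.5067, 0.0945, 0.0976]
orientation: [-2.092, -2.343, 0.0]
force: [-1.1, -0.8, 0.7]
opening: 0.0158
```

>>> carry_out --commands '[[[0,0,-0.5,0],[0,0,-0.7,0],[0,0,-1,0],[0,0,-1,0],[0,0,-1,0],[0,0,-2,0],[0,0,-2,0],[0,0,0,5.6],[0,0,0,5.6],[0,0,0,5.6],[0,0,0,0],[0,0,0,0]]]'

```text
t: 32.95
tool_pos: [0.507, 0.0945, 0.1805]
orientation: [2.409, 2.016, 0.001]
force: [-0.0, -0.2, -5.1]
opening: 0.0157
```

```bash
python3 go.py 0.4575 -0.066 0.17 -10.3
```

```text
t 32.95 pos [0.507  0.0945 0.1805] ori [2.409e+00 2.016e+00 1.000e-03] F [-0.  -0.2 -5.1] open 0.0157
yaw now -10.14 roll 0.16 q1,q6 [ 4.9 15. ] tilt z [ 1.e-03  1.e-04 -1.e+00]
after-roll shift cm [-16.68  -2.     1.04] len 16.83 shift w/o roll [-16.67  -2.05   1.04]
```

>>> carry_out --commands '[[[-3.35,-0.4,0,0.6],[-3.35,-0.4,0,0.6],[-3.35,-0.4,0,0.6],[-3.35,-0.4,0,0],[-3.35,-0.4,0,0],[0,0,0,0],[0,0,0,0],[0,0,0,0]]]'

```text
t: 33.62
tool_pos: [0.4543, -0.0657, 0.18]
orientation: [2.442, 1.976, 0.001]
force: [0.6, 0.8, -5.3]
opening: 0.0161
```

```bash
python3 go.py 0.4575 -0.066 0.058 -12; python3 - <<'E'
from h import *
im,P=snap('wrist','w17.png'); im,P=snap('top','t17.png')
E
```

```text
t 33.62 pos [ 0.4543 -0.0657  0.18  ] ori [2.442e+00 1.976e+00 1.000e-03] F [ 0.6  0.8 -5.3] open 0.0161
yaw now -12.06 roll -0.06 q1,q6 [-14.7  -2.6] tilt z [ 6.e-04  3.e-04 -1.e+00]
after-roll shift cm [ 0.03  0.32 12.2 ] len 12.2 shift w/o roll [ 0.03  0.32 12.2 ]
```

View pics/w17.png

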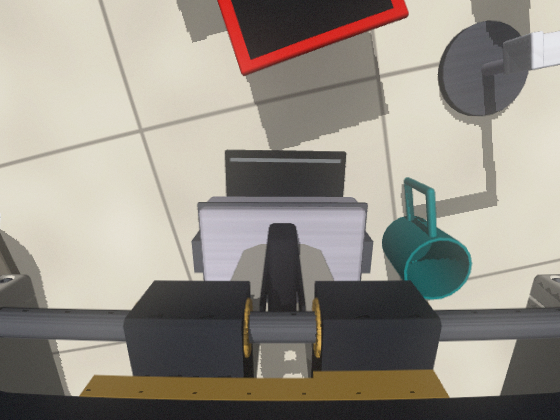

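>>> carry_out --commands '[[[0.1,0.3,2.5,0],[0,0,2.5,0],[0,0,2.5,0],[0,0,2,0],[0,0,1,0],[0,0,0.8,0],[0,0,0.4,0],[0,0,0.3,0],[0,0,0.2,0],[0,0,0,0],[0,0,0,0],[0,0,0,0],[0,0,0,0]]]'

```text
t: 34.8
tool_pos: [0.4581, -0.0656, 0.0586]
orientation: [2.442, 1.973, 0.002]
force: [1.6, 1.3, -1.3]
opening: 0.0156
```

>>> carry_out --commands '[[[0,0,0,0],[0,0,0,0],[0,0,0,0],[0,0,0,0],[0,0,0,0],[0,0,0,0],[0,0,0,0],[0,0,0,0],[0,0,0,0],[0,0,0,0]]]' --claw 6

```text
t: 35.63
tool_pos: [0.4572, -0.0654, 0.0576]
orientation: [-2.443, -1.975, 0.0]
force: [-0.1, -0.6, 0.2]
opening: 0.0598
```

>>> carry_out --commands '[[[0,0,-1,0],[0,0,-2,0],[0,0,-4,0],[0,0,-4,0],[0,0,-4,0],[0,0,-4,0],[0,0,-2,0],[0,0,0,0],[0,0,0,0],[0,0,0,0]]]'

```text
t: 36.47
tool_pos: [0.4568, -0.0653, 0.267]
orientation: [-2.443, -1.974, 0.001]
force: [-0.5, -0.1, 0.4]
opening: 0.0602
```

```bash
python3 go.py 0.585 -0.153 0.26 0; python3 - <<'E'
from h import *
im,P=snap('wrist','w18.png'); im2,_=snap('scene','s18.png')
import pickle; pickle.dump(P,open('P18.pkl','wb'))
cv2.imwrite('pics/s18c.png',cv2.cvtColor(cv2.resize(im2[150:350,180:460],None,fx=2.8,fy=2.8),cv2.COLOR_RGB2BGR))
E
```

```text
t 36.47 pos [ 0.4568 -0.0653  0.267 ] ori [-2.443e+00 -1.974e+00  1.000e-03] F [-0.5 -0.1  0.4] open 0.0602
yaw now -12.12 roll -12.12 q1,q6 [-14.5  -2.4] tilt z [-1.e-03  2.e-04 -1.e+00]
after-roll shift cm [-8.77 12.82  0.68] len 15.55 shift w/o roll [-5.89 14.38  0.68]
```

View pics/w18.png

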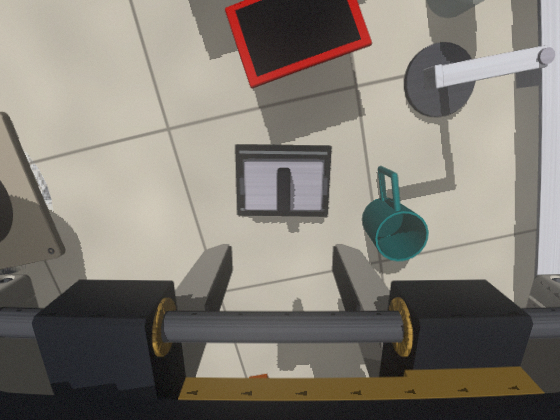

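View pics/s18c.png

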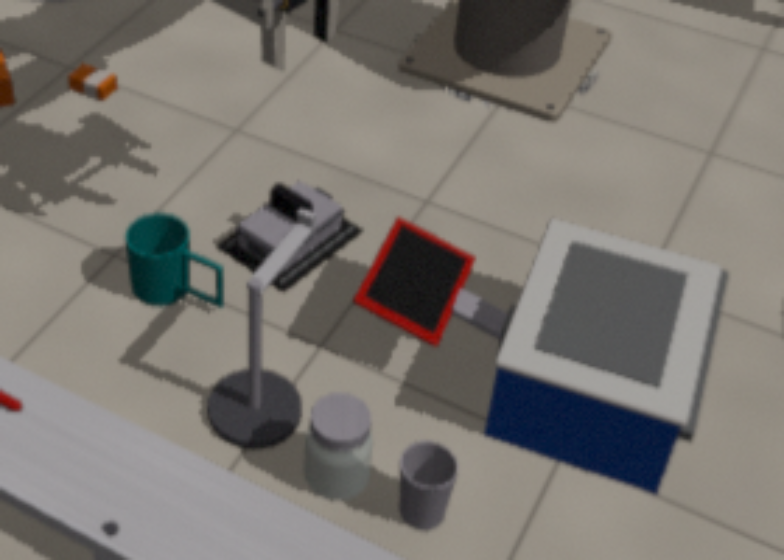

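```bash
python3 - <<'E'
from h import *
import pickle
P=pickle.load(open('P18.pkl','rb'))
im=cv2.imread('pics/w18.png')
a=cv2.resize(im[140:280,340:460],None,fx=4,fy=4,interpolation=2); b=cv2.resize(im[30:130,400:560],None,fx=2,fy=2,interpolation=2)
cv2.imwrite('pics/mugc.png',a); cv2.imwrite('pics/hookc.png',cv2.resize(im[30:130,400:560],None,fx=5,fy=5,interpolation=2))
E
```

```text
(no output)
```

View pics/mugc.png

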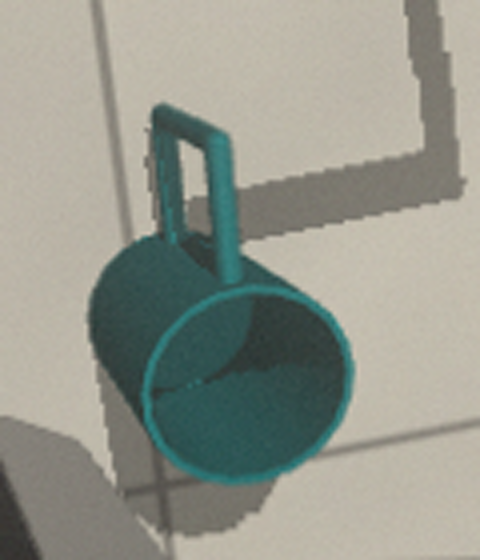

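View pics/hookc.png

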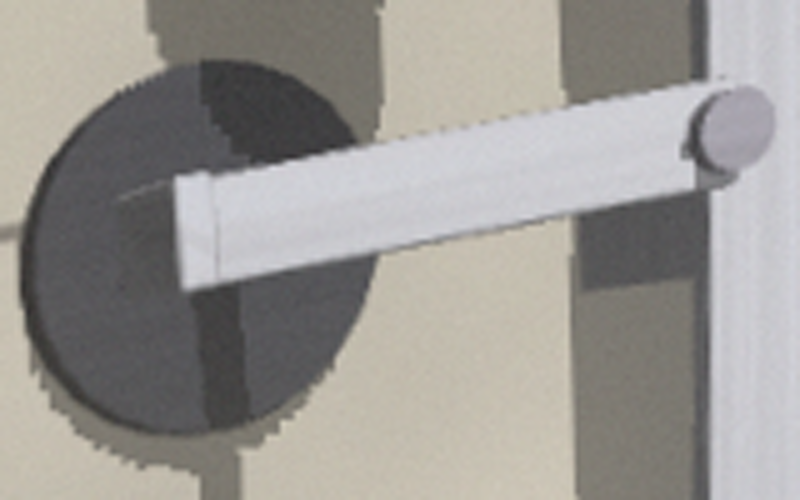

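```bash
python3 - <<'E'
from h import *
import pickle
P=pickle.load(open('P18.pkl','rb'))
f=lambda p,s,o,z:np.round(p2w(P,[np.array(p)/s+np.array(o)],z)[0],4)
r=f((250,384),4,(340,140),.075);h0=f((230,275),4,(340,140),.066);h1=f((218,137),4,(340,140),.066)
print('rim',r,'h',h0,h1,'handle yaw',np.degrees(np.arctan2(*(h1-h0)[[1,0]])),np.degrees(np.arctan2(*(h1-r)[[1,0]])))
l=f((196,230),5,(400,30),.187);p=f((738,128),5,(400,30),.176)
print('lip',l,'post',p,'foot',f((203,245),5,(400,30),.012),'yaw',np.degrees(np.arctan2(*(p-l)[[1,0]])))
E
```

```text
rim [ 0.5896 -0.1506  0.075 ] h [ 0.5901 -0.1178  0.066 ] [ 0.591  -0.0746  0.066 ] handle yaw 88.80651057601796 88.94467078933164
lip [0.5913 0.0205 0.187 ] post [0.682 0.02  0.176] foot [0.6808 0.0212 0.012 ] yaw -0.3158500503001959
```

>>> carry_out --commands '[[[0,0,0,-6],[0,0,0,-6.1],[-2.2,3.28,0,0],[-2.2,3.28,0,0],[-2.2,3.28,1,0],[-2.2,3.28,1,0],[0,0,0,0],[0,0,0,0],[0,0,0,0],[0,0,0,0]]]' --claw 9.2

```text
t: 37.4
tool_pos: [0.5879, -0.1528, 0.2483]
orientation: [2.221, 2.221, 0.001]
force: [-0.3, -0.0, 0.1]
opening: 0.0924
```

```bash
python3 go.py 0.5885 -0.152 0.045 0; python3 - <<'E'
from h import *
im,P=snap('wrist','w19.png'); print(w2p(P,[[.5885,-.152,.075]]))
import pickle; pickle.dump(P,open('P19.pkl','wb'))
E
```

```text
t 37.4 pos [ 0.5879 -0.1528  0.2483] ori [2.221e+00 2.221e+00 1.000e-03] F [-0.3 -0.   0.1] open 0.0924
yaw now 0.01 roll 0.01 q1,q6 [-19.4 -19.4] tilt z [ 6.e-04 -1.e-04 -1.e+00]
after-roll shift cm [ 0.08  0.05 20.33] len 20.33 shift w/o roll [ 0.08  0.05 20.33]
[[281.62888914 194.64232298]]
```

View pics/w19.png

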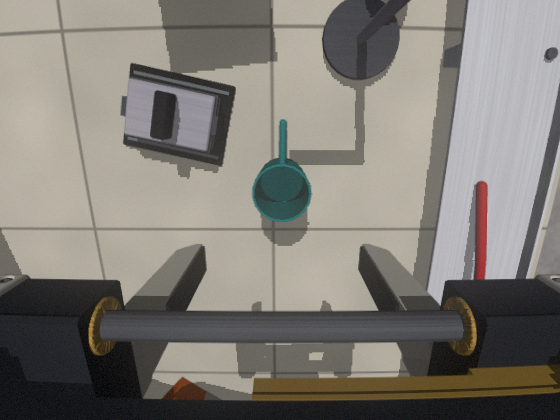

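>>> carry_out --commands '[[[0.3,0,3,0],[0,0,4,0],[0,0,4,0],[0,0,3,0],[0,0,2,0],[0,0,0,0],[0,0,0,0],[0,0,0,0],[0,0,0,0]]]'

```text
t: 38.2
tool_pos: [0.5904, -0.1509, 0.0912]
orientation: [2.218, 2.218, 0.004]
force: [-0.2, -0.2, 0.6]
opening: 0.0922
```

```bash
python3 go.py 0.5885 -0.149 0.045 0; python3 - <<'E'
from h import *
im,P=snap('wrist','w20.png'); print(w2p(P,[[.5885,-.149,.075],[.5885,-.149+.033,.075],[.5885,-.149-.033,.075]]))
E
```

```text
t 38.2 pos [ 0.5904 -0.1509  0.0912] ori [2.218 2.218 0.004] F [-0.2 -0.2  0.6] open 0.0922
yaw now -0.0 roll -0.0 q1,q6 [-19.2 -19.2] tilt z [ 0.0051 -0.0018 -1.    ]
after-roll shift cm [ 0.2  -0.21  4.62] len 4.63 shift w/o roll [ 0.2  -0.21  4.62]
[[277.68998513 254.91295185]
 [277.45136251 202.55906508]
 [277.91416097 301.84277047]]
```

View pics/w20.png

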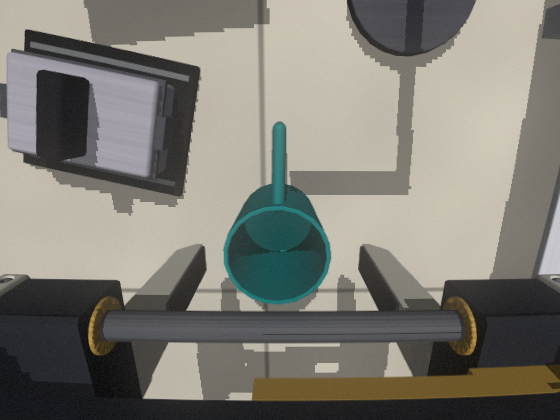

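>>> carry_out --commands '[[[0.2,0,2,0],[0,0,1.8,0],[0,0,0.8,0],[0,0,0,0],[0,0,0,0],[0,0,0,0]]]'

```text
t: 38.75
tool_pos: [0.5894, -0.1488, 0.0432]
orientation: [2.22, 2.22, 0.001]
force: [0.4, -0.7, 0.6]
opening: 0.0917
```

>>> carry_out --commands '[[[0,0,0,0],[0,0,0,0],[0,0,0,0],[0,0,0,0],[0,0,0,0],[0,0,0,0],[0,0,0,0],[0,0,0,0],[0,0,0,0],[0,0,0,0]]]' --claw 5.5 --grip_force 15

```text
t: 39.58
tool_pos: [0.5884, -0.1485, 0.0418]
orientation: [2.222, 2.221, -0.0]
force: [-2.7, 1.4, 5.5]
opening: 0.064
```

>>> carry_out --commands '[[[0,0,-1,0],[0,0,-2,0],[0,0,-4,0],[0,0,-4,0],[0,0,-3,0],[0,0,0,0],[0,0,0,0],[0,0,0,0],[0,0,0,0]]]'

```text
t: 40.33
tool_pos: [0.5872, -0.148, 0.1794]
orientation: [-2.219, -2.219, 0.002]
force: [0.6, -1.0, -1.6]
opening: 0.0639
```

```bash
python3 go.py 0.558 -0.0335 0.182 0; python3 - <<'E'
from h import *
im,P=snap('wrist','w21.png')
E
```

```text
t 40.33 pos [ 0.5872 -0.148   0.1794] ori [-2.219e+00 -2.219e+00  2.000e-03] F [ 0.6 -1.  -1.6] open 0.0639
yaw now -0.01 roll -0.01 q1,q6 [-19. -19.] tilt z [-0.0034  0.0012 -1.    ]
after-roll shift cm [11.45 -2.92 -0.24] len 11.81 shift w/o roll [11.45 -2.92 -0.24]
```

View pics/w21.png

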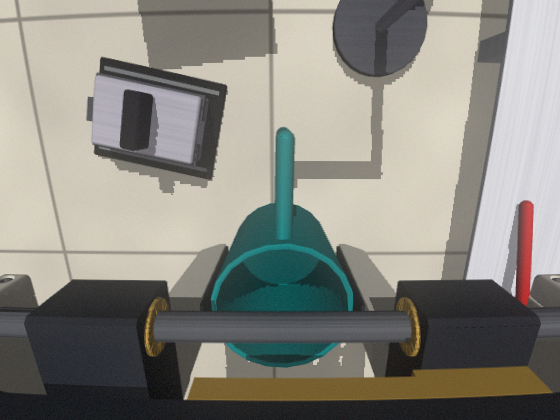

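>>> carry_out --commands '[[[0,-2.9,0,0],[2.9,0,0,0],[2.9,0,0,0],[2.9,0,0,0],[2.7,0,0,0],[0,0,0,0],[0,0,0,0],[0,0,0,0],[0,0,0,0]]]'

```text
t: 41.13
tool_pos: [0.5591, -0.0353, 0.1808]
orientation: [-2.222, -2.22, 0.002]
force: [0.8, -0.1, -1.9]
opening: 0.0639
```

```bash
python3 go.py 0.558 -0.0335 0.179 0; python3 - <<'E'
from h import *
im,P=snap('wrist','w22.png');im2,_=snap('scene','s22.png');
cv2.imwrite('pics/s22c.png',cv2.cvtColor(cv2.resize(im2[200:330,190:350],None,fx=4.5,fy=4.5,interpolation=2),cv2.COLOR_RGB2BGR))
print(w2p(P,[[.5913,.0205,.187],[.5585,-.0335+.053,.179]]))
E
```

```text
t 41.13 pos [ 0.5591 -0.0353  0.1808] ori [-2.222e+00 -2.220e+00  2.000e-03] F [ 0.8 -0.1 -1.9] open 0.0639
yaw now -0.06 roll -0.06 q1,q6 [-8.8 -8.8] tilt z [-1.3e-03 -2.0e-04 -1.0e+00]
after-roll shift cm [ 0.18 -0.11  0.18] len 0.28 shift w/o roll [ 0.18 -0.11  0.18]
[[346.66118857 173.45664957]
 [279.48565311 172.67992938]]
```

View pics/w22.png

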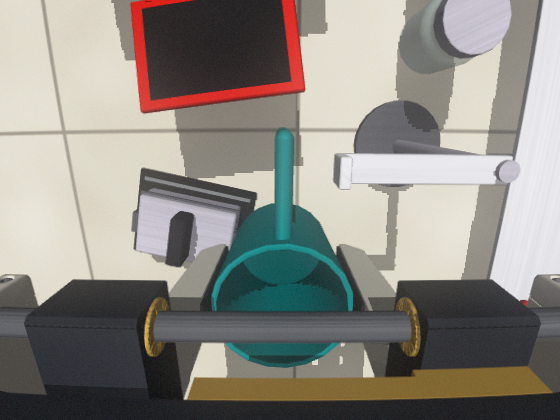

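View pics/s22c.png

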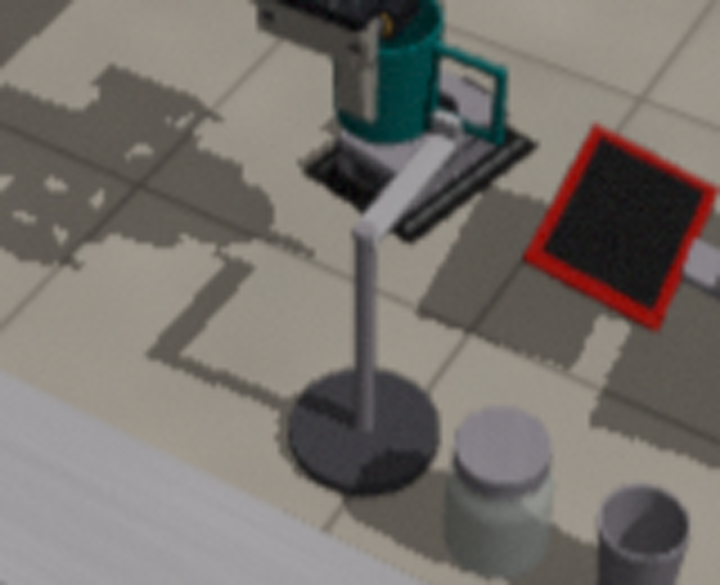

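>>> carry_out --commands '[[[0.3,0,0.1,0],[0,1,0,0],[0,1,0,0],[0,1,0,0],[0,1,0,0],[0,0,0,0],[0,0,0,0]]]'

```text
t: 41.82
tool_pos: [0.5994, -0.0317, 0.1803]
orientation: [-2.222, -2.22, 0.001]
force: [-0.5, -0.3, -1.9]
opening: 0.0637
```

```bash
python3 go.py 0.631 -0.032 0.179 0; python3 - <<'E'
from h import *
im,P=snap('wrist','w23.png');im2,_=snap('scene','s23.png');
cv2.imwrite('pics/s23c.png',cv2.cvtColor(cv2.resize(im2[200:330,190:350],None,fx=4.5,fy=4.5,interpolation=2),cv2.COLOR_RGB2BGR))
E
```

```text
t 41.82 pos [ 0.5994 -0.0317  0.1803] ori [-2.222e+00 -2.220e+00  1.000e-03] F [-0.5 -0.3 -1.9] open 0.0637
yaw now -0.04 roll -0.04 q1,q6 [-7.9 -7.9] tilt z [-6.e-04  0.e+00 -1.e+00]
after-roll shift cm [-0.03  3.16  0.13] len 3.16 shift w/o roll [-0.03  3.16  0.13]
```

View pics/w23.png

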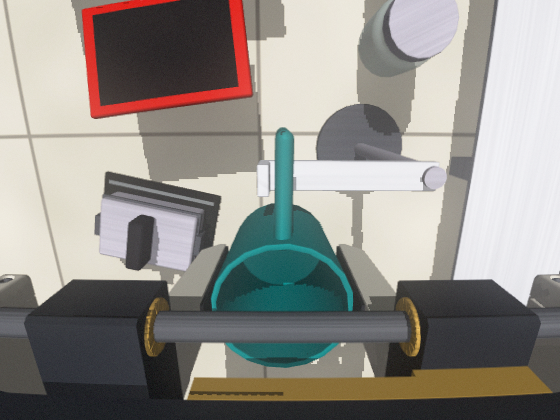

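View pics/s23c.png

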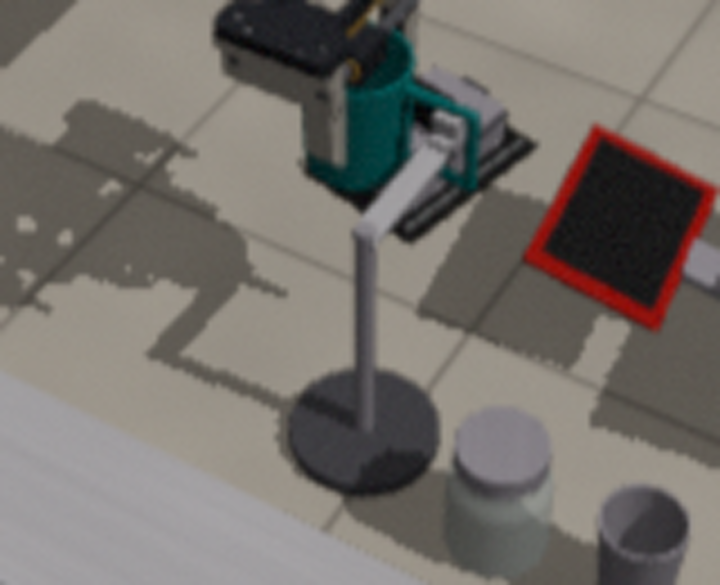

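>>> carry_out --commands '[[[0,1,0,0],[0,1,0,0],[0,1.1,0,0],[0,0,0,0],[0,0,0.6,0],[0,0,0.6,0],[0,0,0.6,0],[0,0,0.5,0],[0,0,0,0],[0,0,0,0],[0,0,0,0]]]'

```text
t: 42.83
tool_pos: [0.6304, -0.0315, 0.1578]
orientation: [2.222, 2.221, 0.0]
force: [-0.2, 0.2, -1.7]
opening: 0.0638
```

```bash
python3 go.py 0.631 -0.032 0.153 0; python3 - <<'E'
from h import *
im,P=snap('wrist','w24.png');im2,_=snap('scene','s24.png');
cv2.imwrite('pics/s24c.png',cv2.cvtColor(cv2.resize(im2[200:330,190:350],None,fx=4.5,fy=4.5,interpolation=2),cv2.COLOR_RGB2BGR))
E
```

```text
t 42.83 pos [ 0.6304 -0.0315  0.1578] ori [2.222 2.221 0.   ] F [-0.2  0.2 -1.7] open 0.0638
yaw now -0.02 roll -0.02 q1,q6 [-7.5 -7.5] tilt z [ 1.e-04 -0.e+00 -1.e+00]
after-roll shift cm [-0.05  0.06  0.48] len 0.48 shift w/o roll [-0.05  0.06  0.48]
```

View pics/s24c.png

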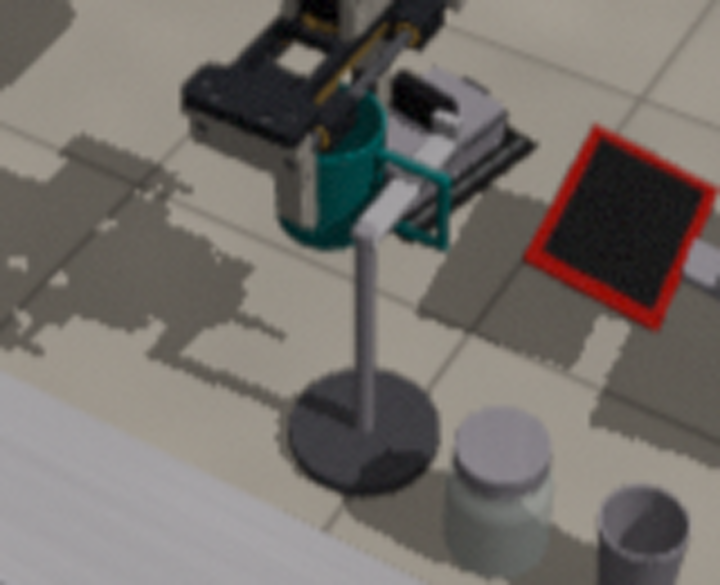

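View pics/w24.png

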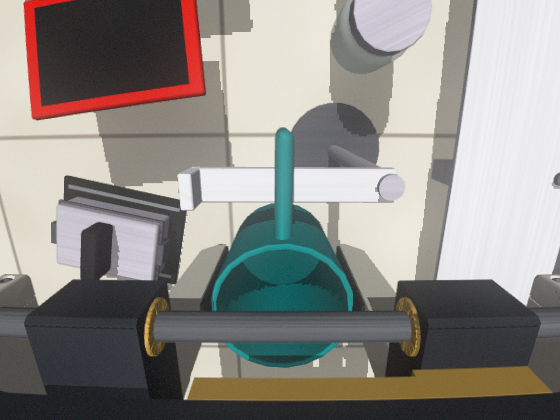

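>>> carry_out --commands '[[[0,0,0.2,0],[0,0,0.2,0],[0,0,0,0],[0,0,0,0],[0,0,0,0]]]'

```text
t: 43.35
tool_pos: [0.6304, -0.0314, 0.1536]
orientation: [-2.222, -2.221, 0.0]
force: [0.0, -0.1, -1.6]
opening: 0.0641
```

>>> carry_out --commands '[[[0,0,0.1,0],[0,0,0,0],[0,0,0,0],[0,0,0,0]]]'

```text
t: 43.68
tool_pos: [0.6305, -0.0315, 0.1527]
orientation: [2.222, 2.221, 0.0]
force: [-0.3, 0.4, -2.0]
opening: 0.0638
```

Close to touching; release (a drop of at most a millimetre or two).

>>> carry_out --commands '[[[0,0,0,0],[0,0,0,0],[0,0,0,0],[0,0,0,0],[0,0,0,0],[0,0,0,0],[0,0,0,0],[0,0,0,0],[0,0,0,0],[0,0,0,0],[0,0,0,0],[0,0,0,0]]]' --claw 9.2

```text
t: 44.68
tool_pos: [0.6304, -0.0315, 0.1526]
orientation: [-2.222, -2.221, 0.0]
force: [-0.8, -0.0, 0.1]
opening: 0.0925
```

```bash
python3 - <<'E'
from h import *
st();im,P=snap('wrist','w25.png');im2,_=snap('scene','s25.png');
cv2.imwrite('pics/s25c.png',cv2.cvtColor(cv2.resize(im2[200:330,190:350],None,fx=4.5,fy=4.5,interpolation=2),cv2.COLOR_RGB2BGR))
E
```

```text
t 44.68 pos [ 0.6304 -0.0315  0.1526] ori [-2.222 -2.221  0.   ] F [-0.8 -0.   0.1] open 0.0925
```

View pics/s25c.png

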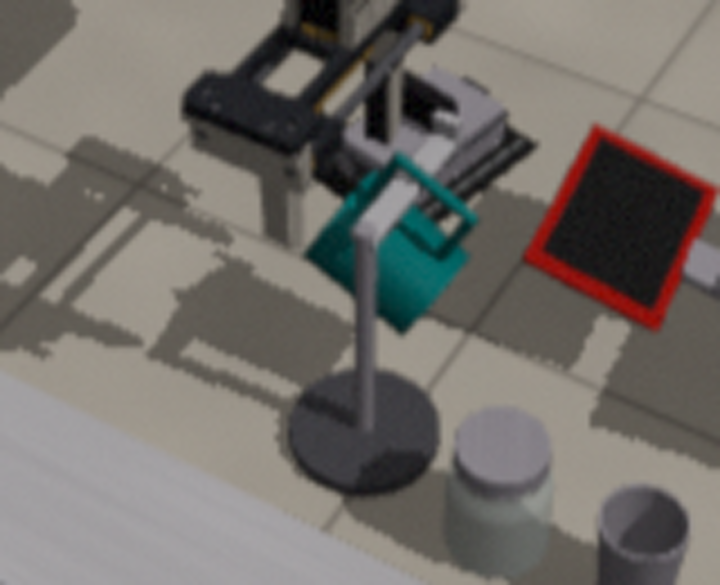

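View pics/w25.png

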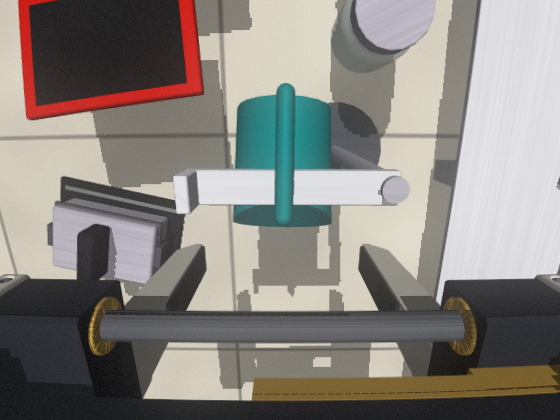

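>>> carry_out --commands '[[[-0.5,0,-1,0],[-0.5,0,-2,0],[-0.5,0,-3,0],[-0.5,0,-3,0],[-2,0,-3,0],[-3,0,0,0],[-3,-2,0,0],[-3,-2,0,0],[-3,-2,0,0],[0,0,0,0],[0,0,0,0],[0,0,0,0],[0,0,0,0],[0,0,0,0],[0,0,0,0],[0,0,0,0],[0,0,0,0],[0,0,0,0],[0,0,0,0],[0,0,0,0]]]'

```text
t: 46.45
tool_pos: [0.5704, -0.1914, 0.2726]
orientation: [2.222, 2.221, -0.0]
force: [0.4, -0.6, 0.6]
opening: 0.092
```

>>> carry_out --commands '[[[0,0,0,0],[0,0,0,0],[0,0,0,0],[0,0,0,0],[0,0,0,0],[0,0,0,0],[0,0,0,0],[0,0,0,0],[0,0,0,0],[0,0,0,0],[0,0,0,0],[0,0,0,0],[0,0,0,0],[0,0,0,0],[0,0,0,0],[0,0,0,0],[0,0,0,0],[0,0,0,0],[0,0,0,0],[0,0,0,0]]]'

```text
t: 48.12
tool_pos: [0.5704, -0.1914, 0.2726]
orientation: [-2.222, -2.221, 0.0]
force: [0.0, -0.9, -0.3]
opening: 0.0919
```

>>> carry_out --commands '[[[0,0,0,0],[0,0,0,0],[0,0,0,0],[0,0,0,0],[0,0,0,0],[0,0,0,0],[0,0,0,0],[0,0,0,0],[0,0,0,0],[0,0,0,0],[0,0,0,0],[0,0,0,0],[0,0,0,0],[0,0,0,0],[0,0,0,0],[0,0,0,0],[0,0,0,0],[0,0,0,0],[0,0,0,0],[0,0,0,0]]]'

```text
t: 49.78
tool_pos: [0.5704, -0.1914, 0.2726]
orientation: [-2.222, -2.221, 0.0]
force: [0.3, -1.1, -0.9]
opening: 0.0919
```

>>> carry_out --commands '[[[0,0,0,0],[0,0,0,0],[0,0,0,0],[0,0,0,0],[0,0,0,0],[0,0,0,0],[0,0,0,0],[0,0,0,0],[0,0,0,0],[0,0,0,0],[0,0,0,0],[0,0,0,0],[0,0,0,0],[0,0,0,0],[0,0,0,0],[0,0,0,0],[0,0,0,0],[0,0,0,0],[0,0,0,0],[0,0,0,0]]]'

```text
t: 51.45
tool_pos: [0.5704, -0.1914, 0.2726]
orientation: [-2.222, -2.221, -0.0]
force: [-0.3, -0.0, 0.0]
opening: 0.0919
```

```bash
python3 - <<'E'
from h import *
st();im,P=snap('scene','s26.png');t,_=snap('top','t26.png');im2,_=snap('scene','s27.png')
print('mug region diff',np.abs(im.astype(int)-im2)[220:290,250:310].mean())
a=cv2.resize(im[180:360,180:450],(480,320)); b=cv2.resize(t[110:300,60:345],(480,320))
cv2.imwrite('pics/fin.png',cv2.cvtColor(cv2.resize(np.vstack([a,b]),None,fx=.9,fy=.9),cv2.COLOR_RGB2BGR))
E
```

```text
t 51.45 pos [ 0.5704 -0.1914  0.2726] ori [-2.222 -2.221 -0.   ] F [-0.3 -0.   0. ] open 0.0919
mug region diff 1.3336507936507938
```

View pics/fin.png

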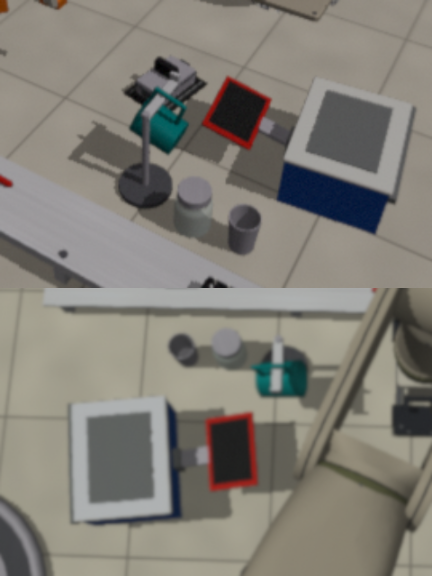

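>>> carry_out --commands '[[[0,0,0,0],[0,0,0,0],[0,0,0,0],[0,0,0,0],[0,0,0,0],[0,0,0,0],[0,0,0,0],[0,0,0,0],[0,0,0,0],[0,0,0,0],[0,0,0,0],[0,0,0,0],[0,0,0,0],[0,0,0,0],[0,0,0,0],[0,0,0,0],[0,0,0,0],[0,0,0,0],[0,0,0,0],[0,0,0,0]]]'

```text
t: 53.27
tool_pos: [0.5704, -0.1914, 0.2726]
orientation: [2.222, 2.221, 0.0]
force: [0.3, -0.2, 0.1]
opening: 0.0921
```

```bash
python3 - <<'E'
from h import *
a=cv2.cvtColor(cv2.imread('pics/s26.png'),cv2.COLOR_BGR2RGB)
im,_=snap('scene','s28.png')
d=np.abs(im.astype(int)-a); print('mug',d[220:290,250:310].mean(),'static bin',d[260:300,370:420].mean(), 'max',d[220:290,250:310].max())
robot.close_job()
E
```

```text
mug 1.34484126984127 static bin 1.2923333333333333 max 22
the job is handed in; nothing more can be done
```

The shelf is tidied and the job was handed in at about 53 s; the hand-in reports no verdict, so success isn't confirmed beyond my own checks.

- **Dish and lid up:** I stood the dish on the lever's paddle and let go, and the lid stayed up.
- **Cartons:** Only two were present, pink (`carton3`) and orange (`carton2`, 80 x 50 mm). I put both in the bin. I left the larger and smaller orange boxes and the plain green block, which has no white band, where they were.
- **Dish back:** I set the dish back on its mat and the lid closed.
- **Mug:** I threaded its handle over the hook and let it swing down.

**Last checks:**
- The last pictures show the lid closed, the dish upright on its mat and the mug hanging on the strip. The jar and tumbler look unmoved.
- The last look into the bin, just before the lid closed, showed both cartons lying flat.
- The mug area changed no more between pictures about 1.8 s apart than a fixed patch of the bin did (1.34 against 1.29 grey levels), so it was at rest.

**Problems:**
- My first grasp of the dish missed because the fingers had not finished closing. The dish did not move, and I repeated the grasp.
- The top and wrist cameras disagreed by about 3–8 mm along y, within the margins. I used the wrist readings close up.

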